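# Prove the breaker, then load the UV cleaner's locked drawer

### The arm

A 7-joint arm with a two-finger parallel gripper is mounted at the origin on a cart in front of the work surface, level with it; the furniture and walls round the work are solid. World frame = base frame: x ahead of the robot, y to its left, z up, the work surface at z = 0. Lengths are in m, angles in rad, forces in N, time in s.
With the tool pointing down it reaches from about 0.425 to 0.875 m from the base axis. Payload 4.7 kg.
Tool frame: the origin (TCP) lies between the finger pads; the fingertips stand 22 mm ahead of it and the grasp point (between the pads) lies 3 mm ahead of it; z points along the fingers, y is the line along which they close (so a half turn about z gives the same grasp; the last joint's range is limited). The gripper opens to 85 mm and grips with 20 to 120 N. Pads are 22 mm wide; open, the fingers measure 114 mm over their backs; the gripper's body (76 mm by 85 mm) begins 54 mm behind the grasp point. The pads swing forward as they close: fully open they stand 13 mm farther back than shut.
Start: joints at [1.338, 0.321, -0.07, 1.45, 0.023, 1.371, -0.057], TCP at [0.159, -0.63, 0.253] pointing down, gripper open.
Joint ranges: [-2.86, 2.86], [-0.3, 2.09], [-1.38, 1.24], [0.06, 2.45], [-1.56, 4.7], [0.09, 2.05], [-2.69, 2.69]. Speed limits (rad/s): [2.57, 2.57, 3.14, 3.14, 3.14, 3.14, 3.14].

### API

Orientations are given as a 3x3 rotation matrix whose columns are the frame's x, y, z axes.
In Python, from station import bot, read_camera, get_calibration, sign_off gives the robot as it stands.
- The arm moves only by the tool jog_arm, never from a script. Its argument "increments" is a list of rows, each an object with "turn": the turn, a rotation vector about the tool's x, y, z in degrees, a list of three; "dp": the shift along the tool's x, y, z in mm, a list of three; "grip": the finger opening in mm, from 0 to 85.4. A call has 1 to 12 rows; each row is the pose to reach, as a shift and turn from the pose commanded when the call began, along the tool's axes at that moment; what a row does not reach only later rows make up. A row lasts 1/12 s, in which the tool goes at most 41.7 mm and 7.16 degrees, less where a joint would pass 70% of its speed; a pose out of reach is approached as far as the arm can. A call with a gripper value outside its range is refused whole. The fingers move at their own pace and stop on an object; the grip force is fixed at half the most. Time passes only in rows, so rows that repeat a pose let the fingers close. It gives the time, the measured TCP pose, the force, the opening and the grip force at its end, in the units of the state.
- bot.state(): the state, without advancing time (a new reading comes with each control period).
- read_camera(name): name is "scene" or "top" or "wrist"; returns the picture (420x560x3 uint8, red, green, blue); there is no depth.
- get_calibration(name): a dict with "intrinsics" (3x3 intrinsics, pixels), "dist" ([k1, k2, p1, p2, k3] as OpenCV has them; the pictures are not rectified), "extrinsics" (4x4, takes a point from world to camera coordinates); the wrist camera has in their place "T_tool_cam" (4x4, takes a point from camera to tool coordinates, whose origin is the TCP and whose axes are the flange's). Camera axes: x right, y down, z forward; pixel columns grow to the right and rows downward; lengths in m; the calibration is good to about 2 mm. A picture is of the moment at which its call begins: read the wrist's pose just before it. get_calibration takes no time and is no camera call.
- sign_off(): hands the job in; it is judged then, once.
The state is a dict: "time": time; "joint_positions": joint angles; "qvel": joint speeds; "tau": joint torques, N m; "eef_pos": TCP position; "eef_rot": TCP orientation; "contact_force": force on the tool from outside, world axes, zero at the start; "moment": the same for the moment, N m; "gripper_width": opening from 0.0 (shut) to 1.0 (fully open); "grasp_force": force on a finger pad.
Only numpy, scipy, OpenCV 4.12 (cv2) and the standard library are available. Lean on these libraries where they do the work, as an engineer would, in place of code of your own. Each camera call takes 0.05 s, during which the arm holds its last target. There are 200 camera calls.

### The job

Load the UV cleaner with all the flow-cell cartridges on the table. First prove its breaker: press the test button and hold it down until the lever drops, then lift the lever fully back up; after that slide the cleaner's safety catch fully aside, press the release button under it so that the drawer springs open, and put every flow cell inside the drawer. Finally push the drawer home until it latches and slide the catch fully back over the button, leaving the other things on the table where they are.

Things in the scene. Friction and masses are not known exactly. Their poses are not given: they have to be found in the camera images.
- uv_cleaner: UV cleaner, a white fixed cabinet 150 mm deep (x) x 180 mm wide (y) x 60 mm high, standing on the table; origin at the centre of its underside. Its drawer comes out of the front towards its -x. On its top, at x = -20, y = +60 mm, is the round release button, covered by the sliding safety catch, which runs along y between two rails (6 mm thick, 62 mm apart, centred on x = -20 mm, tops at z = 82 mm). z up
- catch (a joint): safety catch, an aluminium plate 52 (x) x 50 (y) x 4 mm at z = 78 to 82 mm above the table with a black fin on it; value = how far it has slid towards the cleaner's -y: 0 (to 4 mm at the start) over the button, 0.060 fully aside. Stays where it is left, slides with about 1.5 N plus a little damping
- catch_grip (a point): centre of the catch's black fin, 93 mm above the table; the fin is 32 (x) x 12 (y) x 22 mm high (z = 81 to 103 mm); pinch it across y or push it along y. Axes as the cleaner's
- release (a joint): release button, 0 up, 0.009 fully down; spring about 1.2 N at the start of travel and 5 N fully down; frees the drawer from about 0.006 on. It also dips by itself while the drawer is pushed past its latch
- release_top (a point): centre of the top face of the release button (black, 30 mm diameter), 74 mm above the table, 4 mm below the catch plate; axes as the cleaner's, pressed along -z
- drawer (a joint): drawer, 0 hard in, about 0.004 latched, 0.125 fully out towards the cleaner's -x. A spring of 4 to 5 N drives it out (takes about 1 s); a latch holds it shut until the release button is pressed. To latch, push it in to below 0.003 (10 to 15 N, the last 20 mm press the latch down)
- drawer_floor (a point): centre of the drawer's inner floor (moves with the drawer), 12 mm above the table; inside 133 mm (x) x 126 mm (y), walls 4 mm thick and 28 mm high above this floor, front panel to 42 mm above it; axes as the cleaner's. When the drawer is fully out, the inner part from x = -67 to about +58 mm is open from above
- drawer_front (a point): centre of the outer face of the drawer's front panel (moves with the drawer), 31 mm above the table; the panel is 174 mm wide (y) and 46 mm high, 9 mm thick; its outer face looks to the cleaner's -x
- breaker: breaker box, fixed, white, 100 (x) x 120 (y) x 56 mm high; origin at the centre of its underside, z up. On its top: the test button at x = -10, y = +33 mm and the lever, hinged along y at x = 5, y = -33, z = 62 mm
- lever (a joint): breaker lever, black, a bar 34 mm wide and 10 mm thick ending in a 16 mm round crossbar 36 mm wide; 0 = fully up (leaning 0.21 rad back to +x, against its stop; vertical at 0.21), 0.95 = dropped towards the breaker's -x. Falls by its own weight to whichever side of vertical it leans
- lever_tip (a point): axis of the crossbar at the lever's end, 54 mm from the hinge; about 115 mm above the table when up, about 102 mm when dropped; lift it by pushing or hooking the crossbar along its arc (fingers that only push it level may stick to it and jam), or pinch the crossbar
- test (a joint): test button, 0 up, 0.009 fully down (1.2 to 5 N); pushed fully down it tips the lever over
- test_top (a point): centre of the top face of the test button (grey, 26 mm diameter), 69 mm above the table; axes as the breaker's, pressed along -z
- cell_0: flow-cell cartridge: a white flat bar with a glass window, 26 wide x 76 long x 8 mm thick (solid to 6 mm), 30 g, lying flat on the table at the start; origin at the centre of its underside, x across the 26 mm width, y along its length, z up. One of three or four; absent ones read None
- cell_1: flow-cell cartridge: a white flat bar with a glass window, 26 wide x 76 long x 8 mm thick (solid to 6 mm), 30 g, lying flat on the table at the start; origin at the centre of its underside, x across the 26 mm width, y along its length, z up. One of three or four; absent ones read None
- cell_2: flow-cell cartridge: a white flat bar with a glass window, 26 wide x 76 long x 8 mm thick (solid to 6 mm), 30 g, lying flat on the table at the start; origin at the centre of its underside, x across the 26 mm width, y along its length, z up. One of three or four; absent ones read None
- cell_3: flow-cell cartridge: a white flat bar with a glass window, 26 wide x 76 long x 8 mm thick (solid to 6 mm), 30 g, lying flat on the table at the start; origin at the centre of its underside, x across the 26 mm width, y along its length, z up. One of three or four; absent ones read None
- tape: bystander: roll of white tape, 60 mm across, 19 mm high; origin at the centre of its underside
- marker: bystander: lab marker lying, 134 mm long (y), 11 mm thick
- stick: bystander: black memory stick, 18 x 53 x 9 mm
- timer: bystander: white lab timer standing, 23 x 58 x 60 mm
- slides: bystander: black carton, 62 x 107 x 36 mm
- amber: bystander: bottle with light brown contents and black cap, 58 mm diameter, 111 mm high

How it is judged:
By the outcome, as a careful person would: the job done as asked, in the order asked, and still so for the second after the job is handed in, with the robot touching nothing.
Of cell_0, cell_1, cell_2, cell_3 only 3 to 4 are there at a start; the rules pass over those that are not, and their reading is None.
At some moment in a run one of cell_0, cell_1, cell_2, cell_3 may be knocked a few centimetres aside while the robot is not near it.
Once in a run the grip may slacken for a moment while it holds something.
It also fails if it takes over 192 s, if anything falls off the work surface, if the arm or the gripper's body presses on something with over 40 N, if the wrist force passes 120 N, or if a joint passes its speed limit or range.

## Working session

There is one attempt and no reset: what is moved stays moved. The work goes in short steps, Python scripts to look and compute and a tool call to move; the robot and the scene stay as the last step left them, time stands still between calls to the robot, and variables do not carry over. Pictures are saved under pics/ and viewed, at most 14 in all, crops included, and the job is handed in when it is done.

Besides the shell and the picture viewer there is one more tool, called after "Request:" by a JSON object that holds its "op" and its "data". jog_arm: Moves the arm, as the interface text tells. Its arguments: {"type":"object","properties":{"increments":{"type":"array","items":{"type":"object","properties":{"turn":{"type":"array","items":{"type":"number"}},"dp":{"type":"array","items":{"type":"number"}},"grip":{"type":"number"}}}}},"required":["increments"]}

```bash
mkdir -p pics; ls
python3 - <<'E'
from station import *
import cv2,json,numpy as np
np.set_printoptions(precision=4,suppress=True)
for n in ["scene","top"]:
    im=read_camera(n); cv2.imwrite(f"pics/{n}0.png",im[:,:,::-1])
for n in ["scene","top","wrist"]: print(n,get_calibration(n))
print(bot.state())
a=cv2.imread("pics/top0.png");cv2.imwrite("pics/top0b.png",cv2.resize(a,(800,600),interpolation=cv2.INTER_CUBIC))
E
```

```text
pics
scene {'intrinsics': array([[472.5149,   0.    , 281.416 ],
       [  0.    , 472.5149, 211.9109],
       [  0.    ,   0.    ,   1.    ]]), 'dist': array([-0.0385,  0.    ,  0.    ,  0.    ,  0.    ]), 'extrinsics': array([[-0.5343, -0.8449,  0.0268,  0.1995],
       [-0.389 ,  0.2176, -0.8952,  0.2742],
       [ 0.7505, -0.4887, -0.4449,  1.2533],
       [ 0.    ,  0.    ,  0.    ,  1.    ]])}
top {'intrinsics': array([[419.7927,   0.    , 278.1559],
       [  0.    , 419.7927, 211.3226],
       [  0.    ,   0.    ,   1.    ]]), 'dist': array([0.0015, 0.    , 0.    , 0.    , 0.    ]), 'extrinsics': array([[ 0.0127, -0.9999,  0.0102, -0.0752],
       [-0.9828, -0.0144, -0.1839,  0.5019],
       [ 0.184 , -0.0076, -0.9829,  1.2908],
       [ 0.    ,  0.    ,  0.    ,  1.    ]])}
wrist {'intrinsics': array([[363.1695,   0.    , 276.1203],
       [  0.    , 363.1695, 214.16  ],
       [  0.    ,   0.    ,   1.    ]]), 'dist': array([0.0102, 0.    , 0.    , 0.    , 0.    ]), 'T_tool_cam': array([[-0.0007, -0.9566, -0.2913,  0.0748],
       [ 1.    , -0.0008,  0.0001, -0.0002],
       [-0.0003, -0.2913,  0.9566, -0.1206],
       [ 0.    ,  0.    ,  0.    ,  1.    ]])}
{'time': 0.1, 'joint_positions': array([ 1.3381,  0.3217, -0.0701,  1.4516,  0.0226,  1.3708, -0.0569]), 'qvel': array([-0.0001, -0.0019,  0.0019, -0.0028, -0.0007, -0.0001,  0.0001]), 'tau': array([ -0.0001, -49.4881,  -0.384 , -31.5209,   0.0131,   0.0075,
         0.    ]), 'eef_pos': array([ 0.1587, -0.6299,  0.2523]), 'eef_rot': array([[ 0.9697,  0.2444, -0.0005],
       [ 0.2444, -0.9697,  0.0016],
       [-0.0001, -0.0017, -1.    ]]), 'contact_force': array([-0.3617,  0.0201,  0.1301]), 'moment': array([-0.0334, -0.0015,  0.0511]), 'grasp_force': 0.0, 'gripper_width': 0.9981502208599278}
```

View pics/top0b.png

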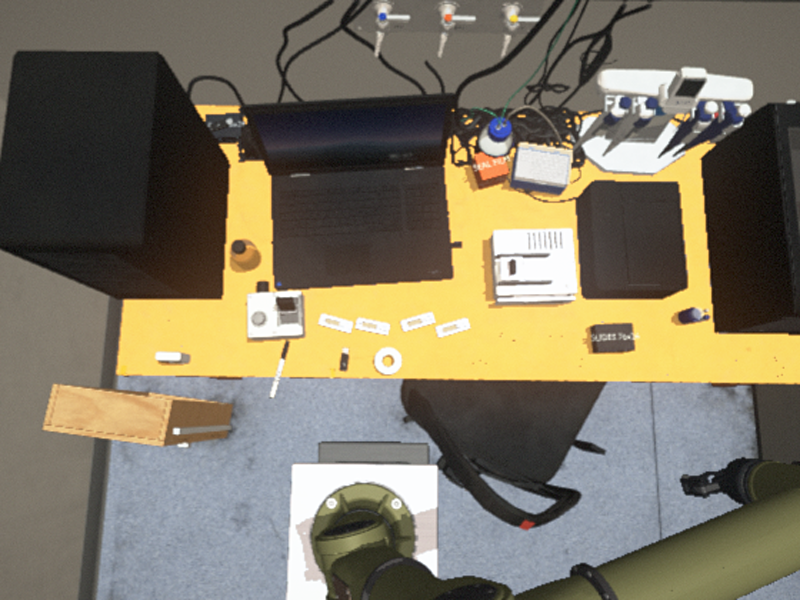

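View pics/scene0.png

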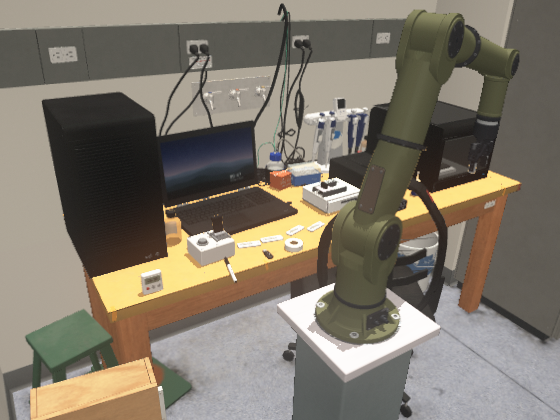

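The top view (800×600) shows the breaker at (275,315), the cleaner at (534,265) and four cells at about (335,323), (372,326), (418,321) and (453,327). The catch and the breaker's test button are on the left (+y), so both boxes are at roughly zero yaw.

```bash
cat > h.py <<'E'
from station import *
import cv2,numpy as np
np.set_printoptions(precision=4,suppress=True)
def grab(n,save=None):
    s=bot.state(); im=read_camera(n)[:,:,::-1].copy(); c=get_calibration(n)
    if n=="wrist":
        T=np.eye(4);T[:3,:3]=s["eef_rot"];T[:3,3]=s["eef_pos"]; c["extrinsics"]=np.linalg.inv(T@c["T_tool_cam"])
    if save: cv2.imwrite(f"pics/{save}.png",im)
    return im,c
def ray(c,px,z):
    """pixels -> world points on plane z"""
    u=cv2.undistortPoints(np.array(px,float).reshape(-1,1,2),c["intrinsics"],c["dist"]).reshape(-1,2)
    E=c["extrinsics"];R=E[:3,:3];o=-R.T@E[:3,3]
    d=np.c_[u,np.ones(len(u))]@R
    return o+d*((z-o[2])/d[:,2])[:,None]
def proj(c,P):
    E=c["extrinsics"]
    return cv2.projectPoints(np.array(P,float).reshape(-1,1,3),cv2.Rodrigues(E[:3,:3])[0],E[:3,3],c["intrinsics"],c["dist"])[0].reshape(-1,2)
def whites(im,c,z,roi=None,lo=170,amin=30,amax=1e5,w=None,smax=70):
    h=cv2.cvtColor(im,cv2.COLOR_BGR2HSV); m=((h[...,2]>lo)&(h[...,1]<smax)).astype(np.uint8)
    if roi: k=np.zeros_like(m);x0,y0,x1,y1=roi;k[y0:y1,x0:x1]=1;m&=k
    out=[]
    for q in cv2.findContours(m,cv2.RETR_EXTERNAL,cv2.CHAIN_APPROX_NONE)[0]:
        if amin<cv2.contourArea(q)<amax:
            P=ray(c,q.reshape(-1,2),z)[:,:2]
            (cx,cy),(a,b),t=cv2.minAreaRect((P*1000).astype(np.float32))
            px=q.reshape(-1,2).mean(0)
            ang=t if a>b else t+90   # direction of long axis in world xy
            out.append((px.round(),np.array([cx,cy]).round(1),round(max(a,b),1),round(min(a,b),1),round((ang+90)%180-90,1)))
    return out
E
python3 - <<'E'
from h import *
im,c=grab("top")
for o in whites(im,c,0.006,(170,195,420,270)): print(o)
cv2.imwrite("pics/crop1.png",cv2.resize(im[150:270,160:420],(780,360),interpolation=cv2.INTER_CUBIC))
E
```

```text
(array([226., 266.]), array([349.1,  97.9]), 349.0, 57.5, -89.2)
(array([271., 252.]), array([376.8, -47.3]), 58.2, 58.0, -89.2)
(array([316., 229.]), array([ 454.5, -194.3]), 78.0, 27.6, -72.5)
(array([260., 228.]), array([455.2, -11.2]), 77.5, 27.7, 79.4)
(array([235., 226.]), array([461.1,  72.7]), 77.8, 27.9, 74.8)
(array([292., 225.]), array([ 467. , -114.5]), 77.9, 27.6, -73.1)
(array([192., 220.]), array([480.5, 211.1]), 127.6, 105.0, -86.0)
(array([371., 201.]), array([ 543.3, -389.1]), 187.3, 54.0, -89.1)
```

View pics/crop1.png

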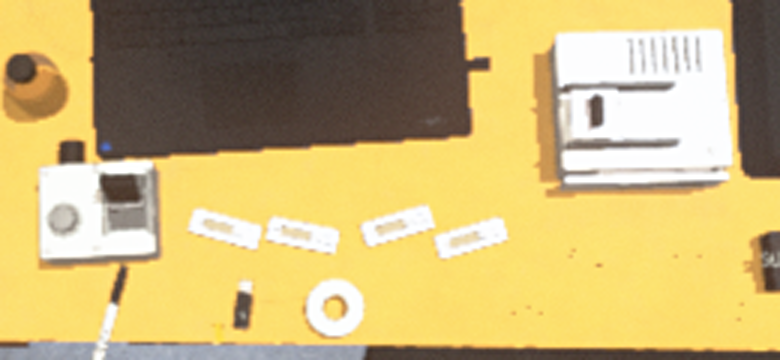

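Crop 1 (3×, offset 160,150) shows the test button at (64,219), the lever crossbar at about (123,187), the fin at about (597,110) and the cleaner's top-left corner at (556,32). The four cells are clear. Next I convert these to world coordinates.

Run:
```python
from h import *
c=get_calibration("top")
def r(x,y,z): return (ray(c,[(160+x/3,150+y/3)],z)[0]*1000).round(0)
print("test",r(64,219,.069)); print("lever base area",r(123,187,.115))
print("brk TL,TR,BL,BR top",r(38,168,.056),r(155,162,.056),r(40,258,.056),r(158,254,.056))
print("fin top",r(597,110,.103))
print("clean TL,TR,BL,BR top",r(556,32,.06),r(722,30,.06),r(560,178,.06),r(728,175,.06))
print("rails y", r(585,91,.082),r(672,86,.082),r(680,142,.082))
```

```text
test [457. 232.  69.]
lever base area [484. 165. 115.]
brk TL,TR,BL,BR top [513. 266.  56.] [522. 143.  56.] [418. 258.  56.] [424. 136.  56.]
fin top [ 574. -317.  103.]
clean TL,TR,BL,BR top [ 670. -283.   60.] [ 675. -463.   60.] [ 510. -285.   60.] [ 516. -463.   60.]
rails y [ 599. -309.   82.] [ 606. -401.   82.] [ 546. -407.   82.]
```

Request:
{"op": "jog_arm", "data": {"increments": [{"turn": [0,0,-7],"dp": [20,20,0],"grip": 0},{"turn": [0,0,-14],"dp": [30,45,-20],"grip": 0},{"turn": [0,0,-21],"dp": [40,70,-30],"grip": 0},{"turn": [0,0,-28],"dp": [60,100,-40],"grip": 0},{"turn": [0,0,-35],"dp": [80,130,-40],"grip": 0},{"turn": [0,0,-42],"dp": [100,160,-40],"grip": 0},{"turn": [0,0,-49],"dp": [150,-180,-40],"grip": 0},{"turn": [0,0,-56],"dp": [200,-220,-40],"grip": 0},{"turn": [0,0,-63],"dp": [250,-250,-40],"grip": 0},{"turn": [0,0,-70],"dp": [300,-280,-40],"grip": 0},{"turn": [0,0,-76],"dp": [340,-300,-40],"grip": 0}]}}

```text
time: 1.07
eef_pos: [0.3192, -0.5551, 0.2916]
eef_rot: [[-0.007, 1.0, -0.001], [1.0, 0.007, 0.002], [0.002, -0.001, -1.0]]
contact_force: [-0.3, 0.5, 0.9]
gripper_width: -0.002
grasp_force: 0.0
```

Request:
{"op": "jog_arm", "data": {"increments": [{"dp": [255,181,0],"grip": 0},{"dp": [255,181,0],"grip": 0},{"dp": [255,181,0],"grip": 0},{"dp": [255,181,0],"grip": 0},{"dp": [255,181,0],"grip": 0},{"dp": [255,181,0],"grip": 0},{"dp": [255,181,0],"grip": 0},{"dp": [255,181,0],"grip": 0},{"dp": [300,190,0],"grip": 0},{"dp": [340,195,0],"grip": 0},{"dp": [380,200,0],"grip": 0},{"dp": [420,200,0],"grip": 0}]}}

```text
invalid input
```

Request:
{"op": "jog_arm", "data": {"increments": [{"dp": [368,-60,0],"grip": 0},{"dp": [368,-60,0],"grip": 0},{"dp": [368,-60,0],"grip": 0},{"dp": [368,-60,0],"grip": 0},{"dp": [368,-60,0],"grip": 0},{"dp": [368,-60,0],"grip": 0},{"dp": [368,-60,0],"grip": 0},{"dp": [368,-60,0],"grip": 0},{"dp": [368,-60,0],"grip": 0},{"dp": [368,-60,0],"grip": 0},{"dp": [368,-60,0],"grip": 0}]}}

```text
invalid input
```

Request:
{"op": "jog_arm", "data": {"increments": [{"turn": [0,0,0],"dp": [255,181,0],"grip": 0},{"turn": [0,0,0],"dp": [255,181,0],"grip": 0},{"turn": [0,0,0],"dp": [255,181,0],"grip": 0},{"turn": [0,0,0],"dp": [255,181,0],"grip": 0},{"turn": [0,0,0],"dp": [255,181,0],"grip": 0},{"turn": [0,0,0],"dp": [255,181,0],"grip": 0},{"turn": [0,0,0],"dp": [255,181,0],"grip": 0},{"turn": [0,0,0],"dp": [255,181,0],"grip": 0},{"turn": [0,0,0],"dp": [300,190,0],"grip": 0},{"turn": [0,0,0],"dp": [340,195,0],"grip": 0},{"turn": [0,0,0],"dp": [380,200,0],"grip": 0},{"turn": [0,0,0],"dp": [420,200,0],"grip": 0}]}}

```text
time: 2.07
eef_pos: [0.5189, -0.1338, 0.2929]
eef_rot: [[-0.003, 1.0, 0.0], [1.0, 0.003, 0.0], [0.0, 0.0, -1.0]]
contact_force: [0.5, 1.3, 1.2]
gripper_width: -0.0
grasp_force: 0.0
```

Request:
{"op": "jog_arm", "data": {"increments": [{"turn": [0,0,0],"dp": [367,-62,40],"grip": 0},{"turn": [0,0,0],"dp": [367,-62,40],"grip": 0},{"turn": [0,0,0],"dp": [367,-62,40],"grip": 0},{"turn": [0,0,0],"dp": [367,-62,40],"grip": 0},{"turn": [0,0,0],"dp": [367,-62,40],"grip": 0},{"turn": [0,0,0],"dp": [367,-62,40],"grip": 0},{"turn": [0,0,0],"dp": [367,-62,40],"grip": 0},{"turn": [0,0,0],"dp": [367,-62,40],"grip": 0},{"turn": [0,0,0],"dp": [367,-62,40],"grip": 0},{"turn": [0,0,0],"dp": [367,-62,40],"grip": 0},{"turn": [0,0,0],"dp": [367,-62,40],"grip": 0},{"turn": [0,0,0],"dp": [367,-62,40],"grip": 0}]}}

```text
time: 3.07
eef_pos: [0.4557, 0.2303, 0.253]
eef_rot: [[-0.003, 1.0, -0.0], [1.0, 0.003, -0.001], [-0.001, -0.0, -1.0]]
contact_force: [0.8, -1.0, 0.8]
gripper_width: -0.002
grasp_force: 0.0
```

Run:
```python
from h import *
s=bot.state();print(s["eef_pos"],s["joint_positions"])
im,c=grab("wrist","w1")
def L(x,y,z,a=np.radians(4.1),o=(.469,.201)): return (o[0]+x*np.cos(a)-y*np.sin(a),o[1]+x*np.sin(a)+y*np.cos(a),z)
for p in [(-.01,.033,.069),(.0163,-.033,.115)]+[(i*.05,j*.06,.056) for i,j in((1,1),(1,-1),(-1,-1),(-1,1))]:
    u=proj(c,[L(*p)])[0]; print(p,u); cv2.circle(im,tuple(int(v) for v in u),4,(0,0,255),1)
cv2.imwrite("pics/w1m.png",im)
```

```text
[0.4557 0.2303 0.253 ] [ 0.4331  0.0938 -0.9944  1.7634  0.0814  1.3286 -0.5762]
(-0.01, 0.033, 0.069) [276.8081 190.4931]
(0.0163, -0.033, 0.115) [315.8442 282.9625]
(0.05, 0.06, 0.056) [343.603  152.1104]
(0.05, -0.06, 0.056) [345.5274 277.0435]
(-0.05, -0.06, 0.056) [242.2821 283.4631]
(-0.05, 0.06, 0.056) [229.0255 160.1075]
```

View pics/w1m.png

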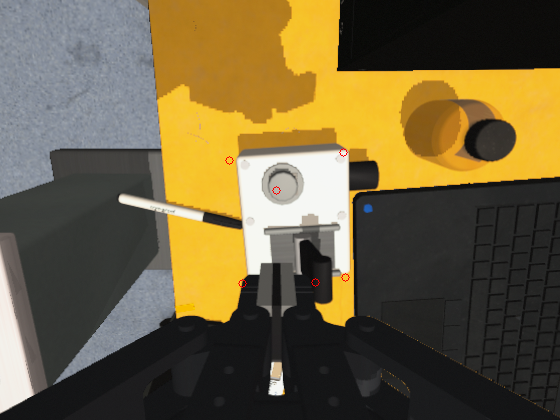

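The wrist view shows the test button at about (282,184), a few pixels up and right of my prediction. The lever is up, with its crossbar end at about (322,278).

Run:
```python
from h import *
c=get_calibration("wrist");s=bot.state()
T=np.eye(4);T[:3,:3]=s["eef_rot"];T[:3,3]=s["eef_pos"]; c["extrinsics"]=np.linalg.inv(T@c["T_tool_cam"])
print(ray(c,[(282,184)],.069),ray(c,[(240,158),(350,147),(351,273),(252,277)],.056),ray(c,[(331,260),(331,300),(313,262),(314,302)],.115))
```

```text
[[0.4616 0.238  0.069 ]] [[0.425  0.2583 0.056 ]
 [0.5204 0.2678 0.056 ]
 [0.5285 0.1479 0.056 ]
 [0.4333 0.1436 0.056 ]] [[0.4991 0.188  0.115 ]
 [0.5006 0.1531 0.115 ]
 [0.4852 0.1863 0.115 ]
 [0.487  0.1513 0.115 ]]
```

Request:
{"op": "jog_arm", "data": {"increments": [{"turn": [0,0,0],"dp": [6,4,40],"grip": 0},{"turn": [0,0,0],"dp": [6,4,80],"grip": 0},{"turn": [0,0,0],"dp": [6,4,120],"grip": 0},{"turn": [0,0,0],"dp": [6,4,145],"grip": 0},{"turn": [0,0,0],"dp": [6,4,150],"grip": 0},{"turn": [0,0,0],"dp": [6,4,150],"grip": 0}]}}

```text
time: 3.62
eef_pos: [0.4593, 0.2348, 0.1019]
eef_rot: [[0.0, 1.0, -0.004], [1.0, -0.0, -0.001], [-0.001, -0.004, -1.0]]
contact_force: [0.4, 0.5, 0.4]
gripper_width: 0.004
grasp_force: 0.0
```

Request:
{"op": "jog_arm", "data": {"increments": [{"turn": [0,0,0],"dp": [3,2,8],"grip": 0},{"turn": [0,0,0],"dp": [3,2,14],"grip": 0},{"turn": [0,0,0],"dp": [3,2,18],"grip": 0},{"turn": [0,0,0],"dp": [3,2,21],"grip": 0},{"turn": [0,0,0],"dp": [3,2,22],"grip": 0},{"turn": [0,0,0],"dp": [3,2,22],"grip": 0},{"turn": [0,0,0],"dp": [3,2,22],"grip": 0},{"turn": [0,0,0],"dp": [3,2,22],"grip": 0},{"turn": [0,0,0],"dp": [3,2,22],"grip": 0},{"turn": [0,0,0],"dp": [3,2,22],"grip": 0},{"turn": [0,0,0],"dp": [3,2,22],"grip": 0},{"turn": [0,0,0],"dp": [3,2,22],"grip": 0}]}}

```text
time: 4.62
eef_pos: [0.4641, 0.2407, 0.0841]
eef_rot: [[-0.002, 1.0, 0.005], [1.0, 0.002, 0.001], [0.001, 0.005, -1.0]]
contact_force: [-0.1, -0.3, 12.2]
gripper_width: -0.0
grasp_force: 6.1
```

Run:
```python
from h import *
im,c=grab("scene","s2"); cv2.imwrite("pics/s2c.png",cv2.resize(im[190:300,150:350],(800,440),interpolation=cv2.INTER_CUBIC))
im,c=grab("wrist","w2")
```

```text
(no output)
```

View pics/s2c.png

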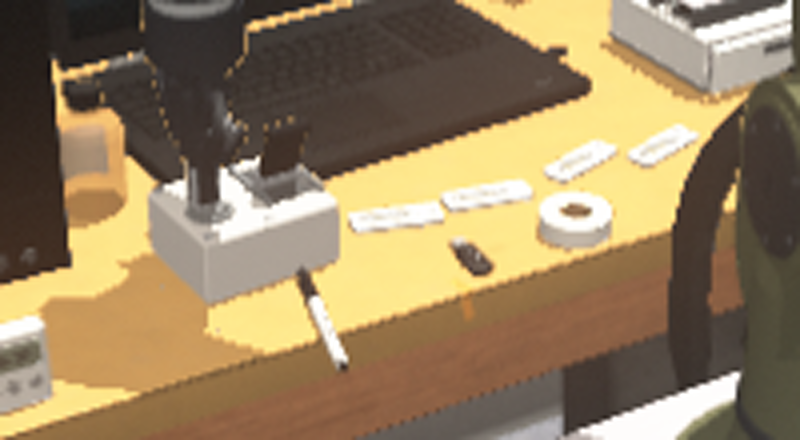

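The finger is on the button and the contact force is 12 N, so the button is bottomed. The lever at (285,145) still looks up, so I'll keep holding.

Request:
{"op": "jog_arm", "data": {"increments": [{"turn": [0,0,0],"dp": [0,0,1],"grip": 0},{"turn": [0,0,0],"dp": [0,0,1],"grip": 0},{"turn": [0,0,0],"dp": [0,0,1],"grip": 0},{"turn": [0,0,0],"dp": [0,0,1],"grip": 0},{"turn": [0,0,0],"dp": [0,0,1],"grip": 0},{"turn": [0,0,0],"dp": [0,0,1],"grip": 0},{"turn": [0,0,0],"dp": [0,0,1],"grip": 0},{"turn": [0,0,0],"dp": [0,0,1],"grip": 0},{"turn": [0,0,0],"dp": [0,0,1],"grip": 0},{"turn": [0,0,0],"dp": [0,0,1],"grip": 0},{"turn": [0,0,0],"dp": [0,0,1],"grip": 0},{"turn": [0,0,0],"dp": [0,0,1],"grip": 0}]}}

```text
time: 5.72
eef_pos: [0.4642, 0.2408, 0.0838]
eef_rot: [[-0.002, 1.0, 0.006], [1.0, 0.002, 0.0], [0.0, 0.006, -1.0]]
contact_force: [-2.0, -2.8, 17.3]
gripper_width: 0.003
grasp_force: 8.7
```

Run:
```python
from h import *
im,c=grab("scene","s3"); a=cv2.imread("pics/s2.png")
cv2.imwrite("pics/s3c.png",cv2.resize(np.hstack([a[205:265,180:250],im[205:265,180:250]]),(784,336),interpolation=cv2.INTER_CUBIC))
```

```text
(no output)
```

View pics/s3c.png

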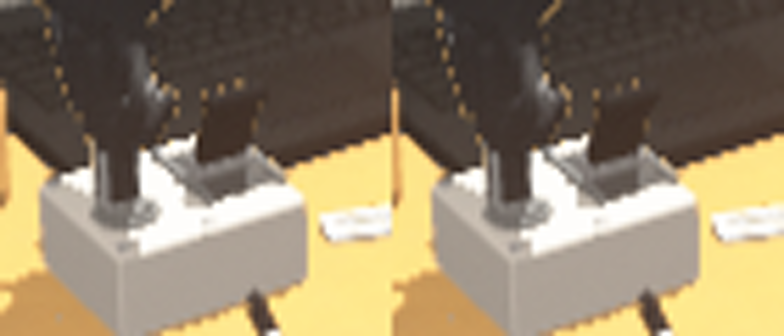

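Run:
```python
from h import *
im,c=grab("wrist","w3")
cv2.imwrite("pics/w3c.png",cv2.resize(im[120:390,170:390],(652,800)[::1],interpolation=cv2.INTER_CUBIC)[:600])
```

```text
(no output)
```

View pics/w3c.png

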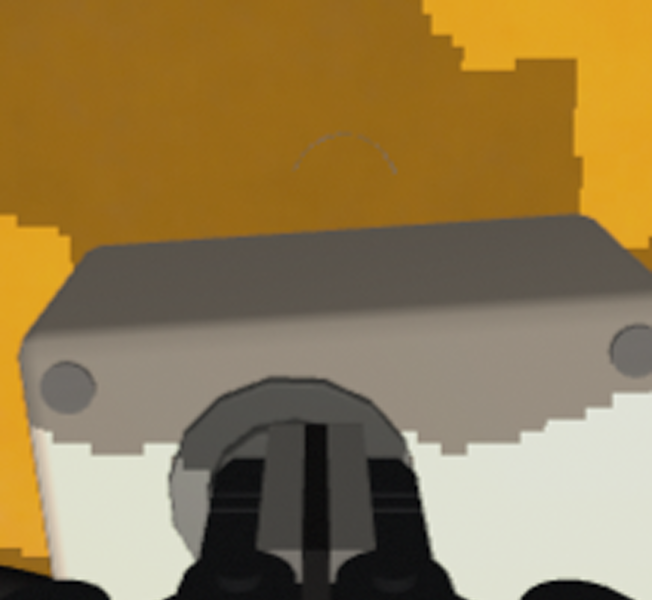

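The button housing's ring is centred at crop x≈291, but the fingers are at 315, so the tip is about 3.5 mm too far in +x and rests on the ring. I'll lift, shift and press again.

Request:
{"op": "jog_arm", "data": {"increments": [{"turn": [0,0,0],"dp": [0,0,-12],"grip": 0},{"turn": [0,0,0],"dp": [0,-4,-12],"grip": 0},{"turn": [0,0,0],"dp": [0,-4,-12],"grip": 0},{"turn": [0,0,0],"dp": [0,-4,-6],"grip": 0},{"turn": [0,0,0],"dp": [0,-4,-2],"grip": 0},{"turn": [0,0,0],"dp": [0,-4,1],"grip": 0},{"turn": [0,0,0],"dp": [0,-4,2],"grip": 0},{"turn": [0,0,0],"dp": [0,-4,2],"grip": 0},{"turn": [0,0,0],"dp": [0,-4,2],"grip": 0},{"turn": [0,0,0],"dp": [0,-4,2],"grip": 0},{"turn": [0,0,0],"dp": [0,-4,2],"grip": 0},{"turn": [0,0,0],"dp": [0,-4,2],"grip": 0}]}}

```text
time: 6.82
eef_pos: [0.4581, 0.2412, 0.0811]
eef_rot: [[-0.003, 1.0, 0.001], [1.0, 0.003, -0.001], [-0.001, 0.001, -1.0]]
contact_force: [-8.8, -2.5, 29.4]
gripper_width: 0.0
grasp_force: 15.2
```

Run:
```python
from h import *
im,c=grab("scene","s4"); w,_=grab("wrist","w4")
a=cv2.resize(im[205:265,180:250],(490,420),interpolation=cv2.INTER_CUBIC); b=cv2.resize(w[220:360,230:330],(300,420))
cv2.imwrite("pics/s4c.png",np.hstack([a,b]))
```

```text
(no output)
```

View pics/s4c.png

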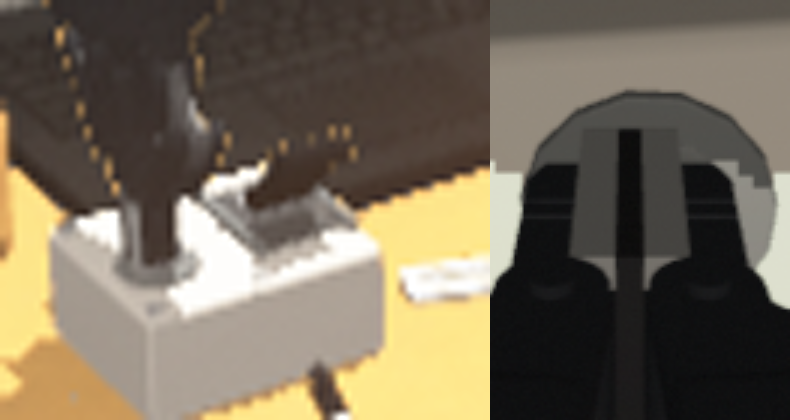

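The lever has now dropped: its dark bar is lower and leaning. I'll lift off, go to the −x side of the crossbar and lower there.

Request:
{"op": "jog_arm", "data": {"increments": [{"turn": [0,0,0],"dp": [0,0,-40],"grip": 0},{"turn": [0,0,0],"dp": [0,0,-78],"grip": 0},{"turn": [0,0,0],"dp": [-30,-30,-78],"grip": 0},{"turn": [0,0,0],"dp": [-60,-53,-78],"grip": 0},{"turn": [0,0,0],"dp": [-73,-53,-78],"grip": 0},{"turn": [0,0,0],"dp": [-73,-53,-78],"grip": 0},{"turn": [0,0,0],"dp": [-73,-53,-55],"grip": 0},{"turn": [0,0,0],"dp": [-73,-53,-32],"grip": 0},{"turn": [0,0,0],"dp": [-73,-53,-32],"grip": 0},{"turn": [0,0,0],"dp": [-73,-53,-32],"grip": 0}]}}

```text
time: 7.75
eef_pos: [0.4037, 0.1676, 0.1092]
eef_rot: [[-0.004, 1.0, -0.004], [1.0, 0.004, 0.002], [0.002, -0.004, -1.0]]
contact_force: [1.0, 0.4, -0.2]
gripper_width: 0.002
grasp_force: 0.0
```

Run:
```python
from h import *
w,_=grab("wrist","w5")
cv2.imwrite("pics/w5c.png",w[60:420])
```

```text
(no output)
```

View pics/w5c.png

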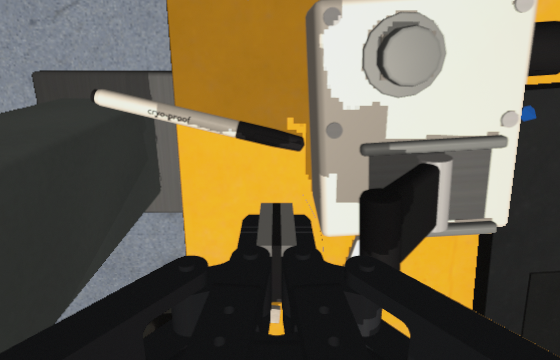

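The lever is down, with its crossbar at about (378,275) in full-frame pixels, and the fingers are on its −x side with a gap of about 26 mm. I'll push it along the arc.

Request:
{"op": "jog_arm", "data": {"increments": [{"turn": [0,0,0],"dp": [0,12,0],"grip": 0},{"turn": [0,0,0],"dp": [0,20,0],"grip": 0},{"turn": [0,0,0],"dp": [0,24,1],"grip": 0},{"turn": [0,0,0],"dp": [0,29,-4],"grip": 0},{"turn": [0,0,0],"dp": [0,34,-8],"grip": 0},{"turn": [0,0,0],"dp": [0,40,-11],"grip": 0},{"turn": [0,0,0],"dp": [0,46,-13],"grip": 0},{"turn": [0,0,0],"dp": [0,53,-14],"grip": 0},{"turn": [0,0,0],"dp": [0,59,-14],"grip": 0},{"turn": [0,0,0],"dp": [0,65,-14],"grip": 0},{"turn": [0,0,0],"dp": [0,65,-14],"grip": 0},{"turn": [0,0,0],"dp": [0,65,-14],"grip": 0}]}}

```text
time: 8.8
eef_pos: [0.4699, 0.1671, 0.1239]
eef_rot: [[-0.003, 1.0, -0.001], [1.0, 0.003, 0.0], [0.0, -0.001, -1.0]]
contact_force: [0.8, -0.0, -0.4]
gripper_width: 0.003
grasp_force: 0.0
```

Request:
{"op": "jog_arm", "data": {"increments": [{"turn": [0,0,0],"dp": [0,-15,0],"grip": 0},{"turn": [0,0,0],"dp": [0,-30,0],"grip": 0},{"turn": [0,0,0],"dp": [0,-40,-20],"grip": 0},{"turn": [0,0,0],"dp": [0,-40,-60],"grip": 0},{"turn": [0,0,0],"dp": [0,-40,-100],"grip": 0},{"turn": [0,0,0],"dp": [0,-10,-130],"grip": 0}]}}

```text
time: 9.3
eef_pos: [0.456, 0.1689, 0.2588]
eef_rot: [[-0.007, 1.0, 0.008], [1.0, 0.007, -0.01], [-0.01, 0.008, -1.0]]
contact_force: [0.4, 2.8, 0.8]
gripper_width: -0.002
grasp_force: 0.0
```

Run:
```python
from h import *
im,c=grab("top"); w,_=grab("wrist","w6"); s,_=grab("scene")
a=cv2.resize(s[195:265,170:250],(400,350),interpolation=cv2.INTER_CUBIC)
b=cv2.resize(w[100:380,200:430],(288,350),interpolation=cv2.INTER_AREA)
cv2.imwrite("pics/v6.png",np.hstack([a,b]))
for o in whites(im,c,0.006,(210,215,330,240),amax=400): print(o)
```

```text
(array([316., 229.]), array([ 454.6, -194.3]), 78.0, 28.0, -72.5)
(array([261., 228.]), array([455.2, -11.2]), 77.6, 28.2, 78.6)
(array([235., 226.]), array([461.1,  72.7]), 77.8, 27.9, 74.8)
(array([292., 225.]), array([ 467.1, -114.6]), 78.0, 27.8, -72.4)
```

View pics/v6.png

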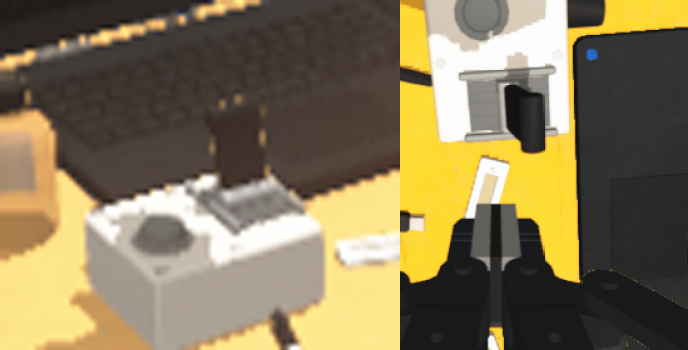

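The lever is fully up again and the cells are undisturbed. Now to the cleaner.

Request:
{"op": "jog_arm", "data": {"increments": [{"turn": [0,0,0],"dp": [-545,119,0],"grip": 0},{"turn": [0,0,0],"dp": [-545,119,0],"grip": 0},{"turn": [0,0,0],"dp": [-545,119,0],"grip": 0},{"turn": [0,0,0],"dp": [-545,119,0],"grip": 0},{"turn": [0,0,0],"dp": [-545,119,0],"grip": 0},{"turn": [0,0,0],"dp": [-545,119,0],"grip": 0},{"turn": [0,0,0],"dp": [-545,119,0],"grip": 0},{"turn": [0,0,0],"dp": [-545,119,0],"grip": 0},{"turn": [0,0,0],"dp": [-545,119,0],"grip": 0},{"turn": [0,0,0],"dp": [-545,119,0],"grip": 0},{"turn": [0,0,0],"dp": [-545,119,0],"grip": 0},{"turn": [0,0,0],"dp": [-545,119,0],"grip": 0}]}}

```text
time: 10.45
eef_pos: [0.5665, -0.3224, 0.2516]
eef_rot: [[-0.003, 1.0, -0.003], [1.0, 0.003, 0.002], [0.002, -0.003, -1.0]]
contact_force: [0.7, -0.5, 0.6]
gripper_width: 0.0
grasp_force: 0.0
```

Request:
{"op": "jog_arm", "data": {"increments": [{"turn": [0,0,0],"dp": [-95,0,0],"grip": 0},{"turn": [0,0,0],"dp": [-95,0,0],"grip": 0},{"turn": [0,0,0],"dp": [-95,0,0],"grip": 0},{"turn": [0,0,0],"dp": [-95,0,0],"grip": 0},{"turn": [0,0,0],"dp": [-95,0,0],"grip": 0}]}}

```text
time: 10.87
eef_pos: [0.5668, -0.4157, 0.2515]
eef_rot: [[-0.002, 1.0, -0.002], [1.0, 0.002, 0.003], [0.003, -0.002, -1.0]]
contact_force: [0.7, 1.2, 0.3]
gripper_width: -0.001
grasp_force: 0.0
```

Run:
```python
from h import *
w,c=grab("wrist","w7"); s=bot.state(); print(s["joint_positions"])
def L(x,y,z,a=np.radians(1.6),o=(.597,-.373)): return (o[0]+x*np.cos(a)-y*np.sin(a),o[1]+x*np.sin(a)+y*np.cos(a),z)
for p in [(-.02,.058,.103)]+[(i*.075,j*.09,.06) for i,j in((1,1),(-1,1))]: 
    u=proj(c,[L(*p)])[0];print(p,u.round());cv2.circle(w,tuple(int(v) for v in u),3,(0,0,255),1)
cv2.imwrite("pics/w7m.png",w)
```

```text
[ 0.9937  0.4994 -0.5916  1.2817  0.2705  1.4421  0.429 ]
(-0.02, 0.058, 0.103) [289.  65.]
(0.075, 0.09, 0.06) [409.  22.]
(-0.075, 0.09, 0.06) [216.  29.]
```

View pics/w7m.png

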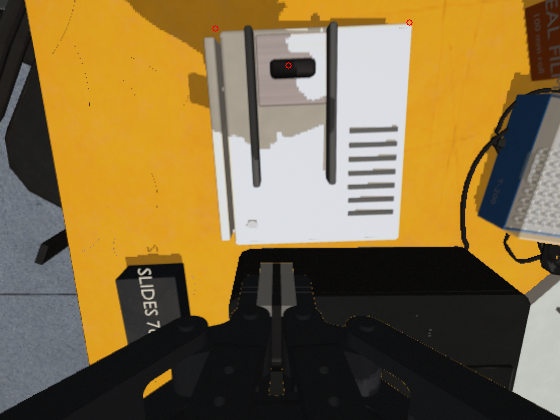

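The wrist view shows the fin at about (292,67), next to my prediction of (289,65). The cabinet's top corners are at about (222,31), (411,24), (398,238) and (236,243).

Run:
```python
from h import *
c=get_calibration("wrist");s=bot.state()
T=np.eye(4);T[:3,:3]=s["eef_rot"];T[:3,3]=s["eef_pos"]; c["extrinsics"]=np.linalg.inv(T@c["T_tool_cam"])
P=ray(c,[(222,31),(411,24),(398,238),(236,243)],.06);print(P,P.mean(0),np.degrees(np.arctan2(-(P[1]-P[2])[0],(P[1]-P[2])[1])))
print(ray(c,[(292,67)],.103), ray(c,[(250,28),(256,185),(333,25),(332,182)],.082))
```

```text
[[ 0.5251 -0.2852  0.06  ]
 [ 0.6718 -0.28    0.06  ]
 [ 0.6797 -0.4566  0.06  ]
 [ 0.5309 -0.4622  0.06  ]] [ 0.6019 -0.371   0.06  ] 2.5669420074394074
[[ 0.5785 -0.315   0.103 ]] [[ 0.5484 -0.287   0.082 ]
 [ 0.5513 -0.4028  0.082 ]
 [ 0.6084 -0.2849  0.082 ]
 [ 0.6133 -0.4001  0.082 ]]
```

Request:
{"op": "jog_arm", "data": {"increments": [{"turn": [0,0,0],"dp": [140,8,0],"grip": 0},{"turn": [0,0,0],"dp": [140,8,0],"grip": 0},{"turn": [0,0,0],"dp": [140,8,0],"grip": 0},{"turn": [0,0,0],"dp": [140,8,0],"grip": 0},{"turn": [0,0,0],"dp": [140,8,40],"grip": 0},{"turn": [0,0,0],"dp": [140,8,80],"grip": 0},{"turn": [0,0,0],"dp": [140,8,120],"grip": 0},{"turn": [0,0,0],"dp": [140,8,139],"grip": 0},{"turn": [0,0,0],"dp": [140,8,139],"grip": 0},{"turn": [0,0,0],"dp": [140,8,139],"grip": 0}]}}

```text
time: 11.75
eef_pos: [0.5748, -0.2739, 0.1145]
eef_rot: [[-0.006, 1.0, -0.001], [1.0, 0.006, 0.001], [0.001, -0.001, -1.0]]
contact_force: [-0.2, 0.7, 0.9]
gripper_width: -0.001
grasp_force: 0.0
```

Request:
{"op": "jog_arm", "data": {"increments": [{"turn": [0,0,0],"dp": [-12,3,3],"grip": 0},{"turn": [0,0,0],"dp": [-20,3,3],"grip": 0},{"turn": [0,0,0],"dp": [-28,3,3],"grip": 0},{"turn": [0,0,0],"dp": [-36,4,3],"grip": 0},{"turn": [0,0,0],"dp": [-44,4,3],"grip": 0},{"turn": [0,0,0],"dp": [-52,4,3],"grip": 0},{"turn": [0,0,0],"dp": [-60,5,3],"grip": 0},{"turn": [0,0,0],"dp": [-68,5,3],"grip": 0},{"turn": [0,0,0],"dp": [-74,5,3],"grip": 0},{"turn": [0,0,0],"dp": [-79,5,3],"grip": 0},{"turn": [0,0,0],"dp": [-79,5,3],"grip": 0}]}}

```text
time: 12.67
eef_pos: [0.5799, -0.3571, 0.1115]
eef_rot: [[-0.001, 1.0, -0.0], [1.0, 0.001, -0.001], [-0.001, -0.0, -1.0]]
contact_force: [-0.3, -0.6, -1.0]
gripper_width: -0.003
grasp_force: 0.0
```

Request:
{"op": "jog_arm", "data": {"increments": [{"turn": [0,0,0],"dp": [-3,0,0],"grip": 0},{"turn": [0,0,0],"dp": [-6,0,0],"grip": 0},{"turn": [0,0,0],"dp": [-6,0,0],"grip": 0},{"turn": [0,0,0],"dp": [-6,0,0],"grip": 0}]}}

```text
time: 13.0
eef_pos: [0.58, -0.3579, 0.1115]
eef_rot: [[-0.005, 1.0, -0.003], [1.0, 0.005, 0.004], [0.004, -0.003, -1.0]]
contact_force: [-2.2, 6.7, 4.1]
gripper_width: 0.004
grasp_force: 3.2
```

Request:
{"op": "jog_arm", "data": {"increments": [{"turn": [0,0,0],"dp": [-3,0,0],"grip": 0},{"turn": [0,0,0],"dp": [-3,0,0],"grip": 0},{"turn": [0,0,0],"dp": [3,0,0],"grip": 0},{"turn": [0,0,0],"dp": [20,0,-20],"grip": 0},{"turn": [0,0,0],"dp": [51,-2,-20],"grip": 0},{"turn": [0,0,0],"dp": [51,-2,-10],"grip": 0},{"turn": [0,0,0],"dp": [51,-2,5],"grip": 0},{"turn": [0,0,0],"dp": [51,-2,15],"grip": 0},{"turn": [0,0,0],"dp": [51,-2,20],"grip": 0},{"turn": [0,0,0],"dp": [51,-2,24],"grip": 0},{"turn": [0,0,0],"dp": [51,-2,26],"grip": 0},{"turn": [0,0,0],"dp": [51,-2,26],"grip": 0}]}}

```text
time: 14.0
eef_pos: [0.5771, -0.311, 0.0869]
eef_rot: [[-0.001, 1.0, -0.003], [1.0, 0.001, -0.0], [-0.0, -0.003, -1.0]]
contact_force: [-5.6, 2.8, 10.9]
gripper_width: -0.0
grasp_force: 5.4
```

Run:
```python
from h import *
print(bot.state()["contact_force"])
im,c=grab("top","t8")
for o in whites(im,c,0.06,(320,150,420,270),amin=100): print(o)
```

```text
[-5.5782  2.7897 10.9407]
(array([350., 167.]), array([ 641.1, -304.4]), 58.1, 45.3, -0.9)
```

Request:
{"op": "jog_arm", "data": {"increments": [{"turn": [0,0,0],"dp": [0,0,1],"grip": 0},{"turn": [0,0,0],"dp": [0,0,1],"grip": 0},{"turn": [0,0,0],"dp": [0,0,1],"grip": 0},{"turn": [0,0,0],"dp": [0,0,1],"grip": 0},{"turn": [0,0,0],"dp": [0,0,1],"grip": 0},{"turn": [0,0,0],"dp": [0,0,1],"grip": 0},{"turn": [0,0,0],"dp": [0,0,1],"grip": 0},{"turn": [0,0,0],"dp": [0,0,1],"grip": 0},{"turn": [0,0,0],"dp": [0,0,-30],"grip": 0},{"turn": [0,0,0],"dp": [0,0,-70],"grip": 0},{"turn": [0,0,0],"dp": [0,0,-110],"grip": 0},{"turn": [0,0,0],"dp": [0,0,-150],"grip": 0}]}}

```text
time: 15.05
eef_pos: [0.5774, -0.3114, 0.2367]
eef_rot: [[-0.001, 1.0, -0.001], [1.0, 0.001, 0.0], [0.0, -0.001, -1.0]]
contact_force: [0.5, -0.3, -0.1]
gripper_width: 0.002
grasp_force: 0.0
```

Request:
{"op": "jog_arm", "data": {"increments": [{"turn": [0,0,0],"dp": [40,-40,0],"grip": 60},{"turn": [0,0,0],"dp": [80,-70,0],"grip": 60},{"turn": [0,0,0],"dp": [117,-100,0],"grip": 60},{"turn": [0,0,0],"dp": [117,-115,0],"grip": 60},{"turn": [0,0,0],"dp": [117,-120,0],"grip": 60}]}}

```text
time: 15.47
eef_pos: [0.4532, -0.1892, 0.2346]
eef_rot: [[-0.006, 1.0, -0.006], [1.0, 0.006, -0.001], [-0.001, -0.006, -1.0]]
contact_force: [-0.8, -0.0, -0.5]
gripper_width: 0.693
grasp_force: 0.0
```

Run:
```python
from h import *
print(bot.state()["eef_pos"])
im,c=grab("top","t9")
for o in whites(im,c,0.006,(210,195,420,250),amin=60): print(o)
cv2.imwrite("pics/t9c.png",cv2.resize(im[150:270,280:420],(700,600),interpolation=cv2.INTER_CUBIC))
```

```text
[ 0.4532 -0.1892  0.2346]
(array([260., 228.]), array([455.6, -11. ]), 76.9, 27.1, 79.4)
(array([235., 226.]), array([461.1,  72.7]), 77.8, 27.9, 74.8)
(array([292., 225.]), array([ 467. , -114.6]), 78.1, 27.2, -72.6)
(array([378., 220.]), array([ 480.9, -392.6]), 182.3, 179.0, -0.2)
```

View pics/t9c.png

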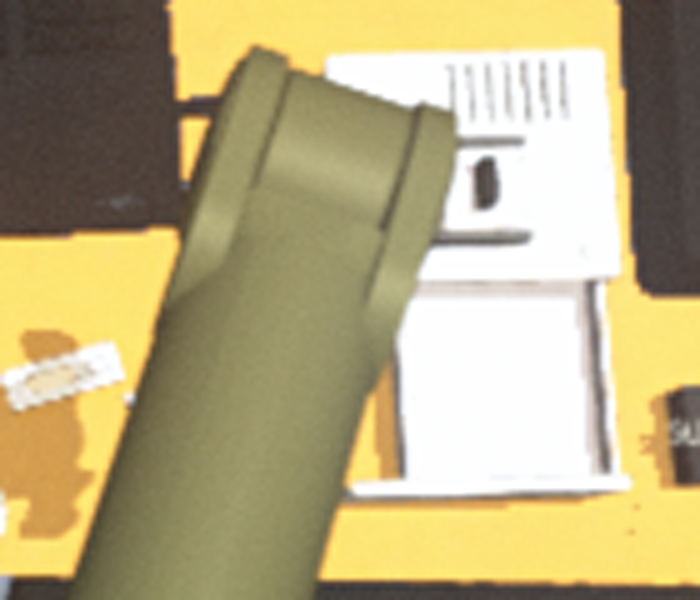

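Drawer is open; its floor is at crop x≈405–590, y≈290–480, and the fin at (485,182) is aside. Now cell A.

Request:
{"op": "jog_arm", "data": {"increments": [{"turn": [0,0,-7],"dp": [-5,4,40],"grip": 60},{"turn": [0,0,-14],"dp": [-5,4,80],"grip": 60},{"turn": [0,0,-17.5],"dp": [-5,4,120],"grip": 60},{"turn": [0,0,-17.5],"dp": [-5,4,155],"grip": 60},{"turn": [0,0,-17.5],"dp": [-5,4,185],"grip": 60},{"turn": [0,0,-17.5],"dp": [-5,4,203],"grip": 60},{"turn": [0,0,-17.5],"dp": [-5,4,211],"grip": 60},{"turn": [0,0,-17.5],"dp": [-5,4,211],"grip": 15},{"turn": [0,0,-17.5],"dp": [-5,4,211],"grip": 15},{"turn": [0,0,-17.5],"dp": [-5,4,211],"grip": 15},{"turn": [0,0,-17.5],"dp": [-5,4,211],"grip": 15},{"turn": [0,0,-17.5],"dp": [-5,4,211],"grip": 15}]}}

```text
time: 16.52
eef_pos: [0.4634, -0.1995, 0.0265]
eef_rot: [[-0.303, 0.953, 0.003], [0.953, 0.303, -0.002], [-0.003, 0.002, -1.0]]
contact_force: [0.4, 0.3, 3.8]
gripper_width: 0.256
grasp_force: 58.8
```

Run:
```python
from h import *
c=get_calibration("top")
for x,y,z in [(410,480,.012),(585,470,.012),(345,490,.054),(630,483,.054),(400,300,.04),(605,290,.04)]:
    print((ray(c,[(280+x/5,150+y/5)],z)[0]*1000).round())
```

```text
[ 400. -341.   12.]
[ 408. -454.   12.]
[ 388. -291.   54.]
[ 395. -470.   54.]
[ 512. -331.   40.]
[ 521. -463.   40.]
```

Request:
{"op": "jog_arm", "data": {"increments": [{"turn": [0,0,0],"dp": [0,0,-30],"grip": 15},{"turn": [0,0,0],"dp": [0,0,-65],"grip": 15},{"turn": [0,0,0],"dp": [-20,-3,-95],"grip": 15},{"turn": [0,0,5],"dp": [-60,-10,-100],"grip": 15},{"turn": [0,0,10],"dp": [-100,-17,-100],"grip": 15},{"turn": [0,0,15.5],"dp": [-135,-23,-100],"grip": 15},{"turn": [0,0,15.5],"dp": [-165,-28,-100],"grip": 15},{"turn": [0,0,15.5],"dp": [-185,-32,-100],"grip": 15},{"turn": [0,0,15.5],"dp": [-197,-35,-100],"grip": 15},{"turn": [0,0,15.5],"dp": [-200,-35,-100],"grip": 15},{"turn": [0,0,15.5],"dp": [-200,-35,-100],"grip": 15}]}}

```text
time: 17.43
eef_pos: [0.4892, -0.3996, 0.1249]
eef_rot: [[-0.037, 0.999, 0.0], [0.999, 0.037, 0.0], [0.0, 0.0, -1.0]]
contact_force: [0.9, 1.1, -0.7]
gripper_width: 0.261
grasp_force: 58.8
```

Run:
```python
from h import *
s=bot.state();print(s["eef_pos"],s["eef_rot"][:2,:2],s["gripper_width"],s["grasp_force"],s["joint_positions"])
im,c=grab("wrist","w10")
for o in whites(im,c,0.05,lo=150,amin=300): print(o)
cv2.imwrite("pics/w10m.png",im)
```

```text
[ 0.4892 -0.3996  0.1249] [[-0.0368  0.9993]
 [ 0.9993  0.0368]] 0.26060908365108854 58.767889043083414 [ 1.0882  0.4299 -0.5612  1.6328  0.2449  1.1499  0.5041]
(array([277., 312.]), array([ 490.2, -447.8]), 45.7, 34.6, -81.6)
(array([276., 246.]), array([ 489.5, -404.8]), 42.9, 15.7, -87.3)
(array([316., 221.]), array([ 512.3, -390.3]), 60.2, 13.1, -85.5)
(array([458., 258.]), array([ 598.5, -412. ]), 139.4, 114.5, 2.0)
(array([176., 188.]), array([ 440. , -379.6]), 105.1, 60.2, -82.2)
(array([102., 185.]), array([ 393.8, -381.8]), 164.5, 8.2, -87.8)
(array([372.,  85.]), array([ 535.4, -317.7]), 65.3, 20.8, -88.1)
(array([476.,  85.]), array([ 586.6, -318.2]), 70.3, 50.7, -88.3)
```

View pics/w10m.png

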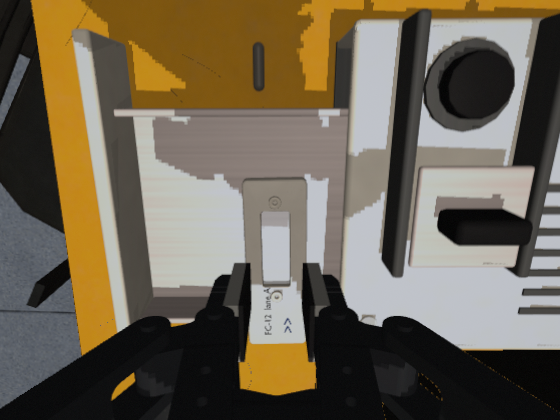

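The wrist view shows the cell held squarely over the open drawer. The +y wall top is at row ~112, the front panel's inner foot at col ~148 and the cabinet front edge at col ~346.

Run:
```python
from h import *
c=get_calibration("wrist");s=bot.state()
T=np.eye(4);T[:3,:3]=s["eef_rot"];T[:3,3]=s["eef_pos"]; c["extrinsics"]=np.linalg.inv(T@c["T_tool_cam"])
f=lambda u,v,z:(ray(c,[(u,v)],z)[0]*1000).round()
print("cab",f(348,100,.06),f(344,280,.06),"wall+y",f(230,112,.04),"frontfoot",f(145,200,.012),f(152,290,.012),"frontTopInner",f(130,150,.054),"-y wall",f(180,320,.04))
print("cell",f(244,182,.108),f(305,180,.108))
```

```text
cab [ 522. -321.   60.] [ 529. -418.   60.] wall+y [ 462. -329.   40.] frontfoot [ 403. -388.   12.] [ 403. -455.   12.] frontTopInner [ 412. -350.   54.] -y wall [ 430. -460.   40.]
cell [ 476. -353.  108.] [ 499. -352.  108.]
```

Request:
{"op": "jog_arm", "data": {"increments": [{"turn": [0,0,0],"dp": [0,-2,30],"grip": 15},{"turn": [0,0,0],"dp": [0,-2,55],"grip": 15},{"turn": [0,0,0],"dp": [0,-2,75],"grip": 15},{"turn": [0,0,0],"dp": [0,-2,82],"grip": 15},{"turn": [0,0,0],"dp": [0,-2,83],"grip": 15},{"turn": [0,0,0],"dp": [0,-2,83],"grip": 15},{"turn": [0,0,0],"dp": [0,-2,83],"grip": 32},{"turn": [0,0,0],"dp": [0,-2,83],"grip": 32},{"turn": [0,0,0],"dp": [0,-2,83],"grip": 32},{"turn": [0,0,0],"dp": [0,-2,50],"grip": 32},{"turn": [0,0,0],"dp": [0,-2,10],"grip": 32},{"turn": [0,0,0],"dp": [0,-2,-20],"grip": 50}]}}

```text
time: 18.48
eef_pos: [0.4878, -0.4001, 0.1478]
eef_rot: [[-0.038, 0.999, 0.002], [0.999, 0.038, -0.001], [-0.001, 0.002, -1.0]]
contact_force: [0.8, -0.5, 1.2]
gripper_width: 0.501
grasp_force: 0.0
```

Request:
{"op": "jog_arm", "data": {"increments": [{"turn": [0,0,0],"dp": [40,-4,0],"grip": 60},{"turn": [0,0,0],"dp": [80,-8,0],"grip": 60},{"turn": [0,0,0],"dp": [120,-10,0],"grip": 60},{"turn": [0,0,-5],"dp": [160,-14,0],"grip": 60},{"turn": [0,0,-10],"dp": [200,-18,0],"grip": 60},{"turn": [0,0,-15],"dp": [235,-22,0],"grip": 60},{"turn": [0,0,-15],"dp": [265,-25,0],"grip": 60},{"turn": [0,0,-15],"dp": [282,-28,0],"grip": 60},{"turn": [0,0,-15],"dp": [282,-28,0],"grip": 60}]}}

```text
time: 19.23
eef_pos: [0.4486, -0.1154, 0.1455]
eef_rot: [[-0.3, 0.954, 0.0], [0.954, 0.3, -0.001], [-0.001, 0.0, -1.0]]
contact_force: [0.7, 0.2, 0.9]
gripper_width: 0.704
grasp_force: 0.0
```

Run:
```python
from h import *
s=bot.state();print(s["eef_pos"],s["eef_rot"][:2,:2])
im,c=grab("top","t11")
for o in whites(im,c,0.006,(210,195,330,250),amin=60): print(o)
im,c=grab("wrist","w11")
for o in whites(im,c,0.006,lo=170,amin=300): print(o)
```

```text
[ 0.4486 -0.1154  0.1455] [[-0.2998  0.954 ]
 [ 0.954   0.2998]]
(array([260., 228.]), array([455.9, -11. ]), 76.9, 27.7, 79.4)
(array([235., 226.]), array([461.2,  72.9]), 77.5, 27.9, 74.8)
(array([302., 208.]), array([ 468.5, -114.1]), 74.7, 25.5, -72.3)
(array([189.,  80.]), array([367. , -52.3]), 52.2, 48.8, -22.1)
(array([354.,  45.]), array([460.5,  -2.6]), 56.9, 21.2, 79.0)
```

Request:
{"op": "jog_arm", "data": {"increments": [{"turn": [0,0,0],"dp": [-5,20,30],"grip": 60},{"turn": [0,0,0],"dp": [-5,20,65],"grip": 60},{"turn": [0,0,0],"dp": [-5,20,95],"grip": 60},{"turn": [0,0,0],"dp": [-5,20,113],"grip": 60},{"turn": [0,0,0],"dp": [-5,20,121],"grip": 60},{"turn": [0,0,0],"dp": [-5,20,121],"grip": 40},{"turn": [0,0,0],"dp": [-5,20,121],"grip": 15},{"turn": [0,0,0],"dp": [-5,20,121],"grip": 15},{"turn": [0,0,0],"dp": [-5,20,121],"grip": 15},{"turn": [0,0,0],"dp": [-5,20,121],"grip": 15},{"turn": [0,0,0],"dp": [-5,20,90],"grip": 15},{"turn": [0,0,0],"dp": [-5,20,55],"grip": 15}]}}

```text
time: 20.33
eef_pos: [0.4674, -0.1174, 0.0892]
eef_rot: [[-0.295, 0.955, -0.004], [0.955, 0.295, 0.002], [0.003, -0.003, -1.0]]
contact_force: [1.7, -0.7, -0.3]
gripper_width: 0.268
grasp_force: 58.8
```

Request:
{"op": "jog_arm", "data": {"increments": [{"turn": [0,0,0],"dp": [-20,-8,-30],"grip": 15},{"turn": [0,0,3],"dp": [-55,-23,-40],"grip": 15},{"turn": [0,0,6],"dp": [-92,-38,-40],"grip": 15},{"turn": [0,0,9],"dp": [-128,-53,-40],"grip": 15},{"turn": [0,0,12],"dp": [-164,-68,-40],"grip": 15},{"turn": [0,0,15.5],"dp": [-200,-83,-40],"grip": 15},{"turn": [0,0,15.5],"dp": [-230,-95,-40],"grip": 15},{"turn": [0,0,15.5],"dp": [-252,-104,-40],"grip": 15},{"turn": [0,0,15.5],"dp": [-259,-107,-40],"grip": 15},{"turn": [0,0,15.5],"dp": [-259,-107,-40],"grip": 15},{"turn": [0,0,15.5],"dp": [-259,-107,-40],"grip": 15}]}}

```text
time: 21.25
eef_pos: [0.4437, -0.3959, 0.1299]
eef_rot: [[-0.029, 1.0, 0.0], [1.0, 0.029, 0.001], [0.001, 0.0, -1.0]]
contact_force: [-0.3, 1.1, 0.2]
gripper_width: 0.267
grasp_force: 58.9
```

Run:
```python
from h import *
s=bot.state();print(s["eef_pos"],s["eef_rot"][:2,:2])
im,c=grab("wrist","w12")
for v in (140,200,230):
    g=im[v].astype(int).max(1); print(v,[ (u,g[u]) for u in range(60,460,6)] if v==200 else '')
f=lambda u,v,z:(ray(c,[(u,v)],z)[0]*1000).round()
h=cv2.cvtColor(im,cv2.COLOR_BGR2HSV)
```

```text
[ 0.4437 -0.3959  0.1299] [[-0.029   0.9996]
 [ 0.9996  0.029 ]]
140 
200 [(60, np.int64(26)), (66, np.int64(26)), (72, np.int64(27)), (78, np.int64(27)), (84, np.int64(27)), (90, np.int64(25)), (96, np.int64(27)), (102, np.int64(26)), (108, np.int64(26)), (114, np.int64(29)), (120, np.int64(29)), (126, np.int64(30)), (132, np.int64(204)), (138, np.int64(204)), (144, np.int64(204)), (150, np.int64(203)), (156, np.int64(204)), (162, np.int64(204)), (168, np.int64(204)), (174, np.int64(204)), (180, np.int64(204)), (186, np.int64(141)), (192, np.int64(145)), (198, np.int64(81)), (204, np.int64(82)), (210, np.int64(80)), (216, np.int64(207)), (222, np.int64(210)), (228, np.int64(210)), (234, np.int64(210)), (240, np.int64(211)), (246, np.int64(144)), (252, np.int64(143)), (258, np.int64(145)), (264, np.int64(144)), (270, np.int64(144)), (276, np.int64(144)), (282, np.int64(143)), (288, np.int64(144)), (294, np.int64(144)), (300, np.int64(143)), (306, np.int64(143)), (312, np.int64(211)), (318, np.int64(211)), (324, np.int64(200)), (330, np.int64(211)), (336, np.int64(166)), (342, np.int64(166)), (348, np.int64(167)), (354, np.int64(210)), (360, np.int64(207)), (366, np.int64(211)), (372, np.int64(211)), (378, np.int64(209)), (384, np.int64(208)), (390, np.int64(206)), (396, np.int64(137)), (402, np.int64(137)), (408, np.int64(136)), (414, np.int64(66)), (420, np.int64(63)), (426, np.int64(144)), (432, np.int64(207)), (438, np.int64(209)), (444, np.int64(207)), (450, np.int64(205)), (456, np.int64(205))]
230
```

Request:
{"op": "jog_arm", "data": {"increments": [{"turn": [0,0,0],"dp": [0,-2,30],"grip": 15},{"turn": [0,0,0],"dp": [0,-2,60],"grip": 15},{"turn": [0,0,0],"dp": [0,-2,80],"grip": 15},{"turn": [0,0,0],"dp": [0,-2,87],"grip": 15},{"turn": [0,0,0],"dp": [0,-2,88],"grip": 15},{"turn": [0,0,0],"dp": [0,-2,88],"grip": 15},{"turn": [0,0,0],"dp": [0,-2,88],"grip": 32},{"turn": [0,0,0],"dp": [0,-2,88],"grip": 32},{"turn": [0,0,0],"dp": [0,-2,88],"grip": 32},{"turn": [0,0,0],"dp": [0,-2,50],"grip": 32},{"turn": [0,0,0],"dp": [0,-2,10],"grip": 32},{"turn": [0,0,0],"dp": [0,-2,-20],"grip": 50}]}}

```text
time: 22.3
eef_pos: [0.4421, -0.3974, 0.1531]
eef_rot: [[-0.029, 1.0, 0.002], [1.0, 0.029, -0.002], [-0.002, 0.002, -1.0]]
contact_force: [1.0, -1.0, 0.9]
gripper_width: 0.502
grasp_force: 0.0
```

Request:
{"op": "jog_arm", "data": {"increments": [{"turn": [0,0,0],"dp": [40,4,0],"grip": 60},{"turn": [0,0,0],"dp": [80,8,0],"grip": 60},{"turn": [0,0,0],"dp": [120,12,0],"grip": 60},{"turn": [0,0,0],"dp": [160,12,0],"grip": 60},{"turn": [0,0,0],"dp": [200,14,0],"grip": 60},{"turn": [0,0,0],"dp": [240,14,0],"grip": 60},{"turn": [0,0,0],"dp": [280,16,0],"grip": 60},{"turn": [0,0,4],"dp": [320,20,0],"grip": 60},{"turn": [0,0,8],"dp": [355,24,0],"grip": 60},{"turn": [0,0,13],"dp": [380,28,0],"grip": 60},{"turn": [0,0,13],"dp": [383,28,0],"grip": 60},{"turn": [0,0,13],"dp": [383,28,0],"grip": 60}]}}

```text
time: 23.3
eef_pos: [0.4587, -0.0115, 0.1505]
eef_rot: [[0.192, 0.981, 0.001], [0.981, -0.192, -0.001], [-0.001, 0.002, -1.0]]
contact_force: [0.4, -0.6, 0.1]
gripper_width: 0.702
grasp_force: 0.0
```

Run:
```python
from h import *
s=bot.state();print(s["eef_pos"],s["eef_rot"][:2,:2])
im,c=grab("top","t13")
for o in whites(im,c,0.006,(210,195,330,250),amin=60): print(o)
im,c=grab("wrist","w13")
for o in whites(im,c,0.006,lo=170,amin=300): print(o)
```

```text
[ 0.4587 -0.0115  0.1505] [[ 0.1918  0.9814]
 [ 0.9814 -0.1918]]
(array([228., 224.]), array([466.8,  94.1]), 33.6, 27.1, 76.7)
(array([180., 267.]), array([372.8, -48.9]), 62.7, 53.8, -12.6)
(array([272., 202.]), array([456.3, -11.4]), 74.5, 26.0, 78.9)
(array([257.,  83.]), array([462.9,  73.5]), 74.5, 25.1, 74.8)
```

Request:
{"op": "jog_arm", "data": {"increments": [{"turn": [0,0,0],"dp": [0,-2,35],"grip": 60},{"turn": [0,0,0],"dp": [0,-2,70],"grip": 60},{"turn": [0,0,0],"dp": [0,-2,100],"grip": 60},{"turn": [0,0,0],"dp": [0,-2,118],"grip": 60},{"turn": [0,0,0],"dp": [0,-2,126],"grip": 60},{"turn": [0,0,0],"dp": [0,-2,126],"grip": 40},{"turn": [0,0,0],"dp": [0,-2,126],"grip": 15},{"turn": [0,0,0],"dp": [0,-2,126],"grip": 15},{"turn": [0,0,0],"dp": [0,-2,126],"grip": 15},{"turn": [0,0,0],"dp": [0,-2,126],"grip": 15},{"turn": [0,0,0],"dp": [0,-2,90],"grip": 15},{"turn": [0,0,0],"dp": [0,-2,50],"grip": 15}]}}

```text
time: 24.4
eef_pos: [0.4543, -0.0125, 0.099]
eef_rot: [[0.196, 0.981, -0.005], [0.981, -0.196, 0.003], [0.002, -0.005, -1.0]]
contact_force: [1.4, -1.0, 0.0]
gripper_width: 0.269
grasp_force: 58.9
```

Request:
{"op": "jog_arm", "data": {"increments": [{"turn": [0,0,0],"dp": [-15,4,-30],"grip": 15},{"turn": [0,0,0],"dp": [-50,14,-41],"grip": 15},{"turn": [0,0,0],"dp": [-88,25,-41],"grip": 15},{"turn": [0,0,-3],"dp": [-126,36,-41],"grip": 15},{"turn": [0,0,-6],"dp": [-164,47,-41],"grip": 15},{"turn": [0,0,-9],"dp": [-202,58,-41],"grip": 15},{"turn": [0,0,-13],"dp": [-240,69,-41],"grip": 15},{"turn": [0,0,-13],"dp": [-278,80,-41],"grip": 15},{"turn": [0,0,-13],"dp": [-314,90,-41],"grip": 15},{"turn": [0,0,-13],"dp": [-345,99,-41],"grip": 15},{"turn": [0,0,-13],"dp": [-367,105,-41],"grip": 15},{"turn": [0,0,-13],"dp": [-374,107,-41],"grip": 15}]}}

```text
time: 25.4
eef_pos: [0.4862, -0.4063, 0.1409]
eef_rot: [[-0.023, 1.0, 0.0], [1.0, 0.023, -0.002], [-0.002, 0.0, -1.0]]
contact_force: [-0.1, 0.2, -0.3]
gripper_width: 0.27
grasp_force: 58.9
```

Request:
{"op": "jog_arm", "data": {"increments": [{"turn": [0,0,0],"dp": [0,0,0],"grip": 15},{"turn": [0,0,0],"dp": [0,0,0],"grip": 15}]}}

```text
time: 25.57
eef_pos: [0.4879, -0.3996, 0.141]
eef_rot: [[-0.029, 1.0, 0.0], [1.0, 0.029, 0.001], [0.001, 0.0, -1.0]]
contact_force: [-0.0, 1.4, -0.9]
gripper_width: 0.265
grasp_force: 58.9
```

Run:
```python
from h import *
s=bot.state();print(s["eef_pos"],s["eef_rot"][:2,:2],s["gripper_width"],s["grasp_force"])
im,c=grab("wrist","w14")
cv2.imwrite("pics/w14m.png",im)
```

```text
[ 0.4879 -0.3996  0.141 ] [[-0.0292  0.9996]
 [ 0.9996  0.0292]] 0.2647583288042113 58.8984489440918
```

View pics/w14m.png

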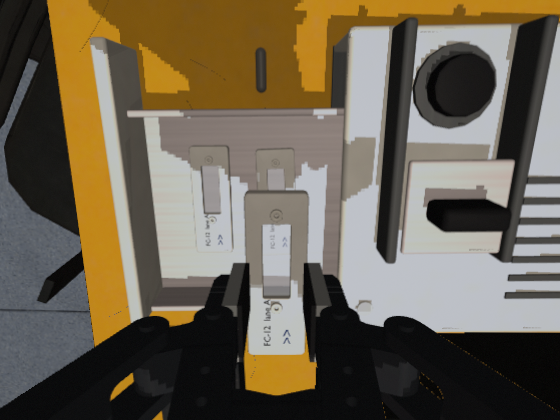

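The last picture shows both placed cells flat, Q at about (210,198) and P at (276,170) under the held cell, with the third aligned over P. I'll release it just above P.

Request:
{"op": "jog_arm", "data": {"increments": [{"turn": [0,0,0],"dp": [0,-1,35],"grip": 15},{"turn": [0,0,0],"dp": [0,-1,65],"grip": 15},{"turn": [0,0,0],"dp": [0,-1,82],"grip": 15},{"turn": [0,0,0],"dp": [0,-1,90],"grip": 15},{"turn": [0,0,0],"dp": [0,-1,92],"grip": 15},{"turn": [0,0,0],"dp": [0,-1,92],"grip": 15},{"turn": [0,0,0],"dp": [0,-1,92],"grip": 32},{"turn": [0,0,0],"dp": [0,-1,92],"grip": 32},{"turn": [0,0,0],"dp": [0,-1,92],"grip": 32},{"turn": [0,0,0],"dp": [0,-1,55],"grip": 32},{"turn": [0,0,0],"dp": [0,-1,15],"grip": 32},{"turn": [0,0,0],"dp": [0,-1,-15],"grip": 50}]}}

```text
time: 26.62
eef_pos: [0.4874, -0.4011, 0.1591]
eef_rot: [[-0.029, 1.0, 0.002], [1.0, 0.029, -0.002], [-0.002, 0.002, -1.0]]
contact_force: [1.3, -1.1, 0.8]
gripper_width: 0.501
grasp_force: 0.0
```

Request:
{"op": "jog_arm", "data": {"increments": [{"turn": [0,0,0],"dp": [40,-2,0],"grip": 60},{"turn": [0,0,0],"dp": [80,-4,0],"grip": 60},{"turn": [0,0,0],"dp": [120,-6,0],"grip": 60},{"turn": [0,0,0],"dp": [160,-6,0],"grip": 60},{"turn": [0,0,0],"dp": [200,-8,0],"grip": 60},{"turn": [0,0,0],"dp": [240,-8,0],"grip": 60},{"turn": [0,0,0],"dp": [280,-10,0],"grip": 60},{"turn": [0,0,4],"dp": [320,-10,0],"grip": 60},{"turn": [0,0,8],"dp": [360,-10,0],"grip": 60},{"turn": [0,0,13],"dp": [400,-10,0],"grip": 60},{"turn": [0,0,17],"dp": [440,-10,0],"grip": 60},{"turn": [0,0,17],"dp": [465,-10,0],"grip": 60}]}}

```text
time: 27.62
eef_pos: [0.4631, 0.0683, 0.1569]
eef_rot: [[0.264, 0.965, 0.003], [0.965, -0.264, -0.0], [0.0, 0.003, -1.0]]
contact_force: [-0.2, 0.7, 0.0]
gripper_width: 0.705
grasp_force: 0.0
```

Request:
{"op": "jog_arm", "data": {"increments": [{"turn": [0,0,0],"dp": [0,0,0],"grip": 60},{"turn": [0,0,0],"dp": [0,0,0],"grip": 60}]}}

```text
time: 27.78
eef_pos: [0.4635, 0.0655, 0.1565]
eef_rot: [[0.26, 0.965, 0.002], [0.965, -0.26, -0.001], [-0.001, 0.002, -1.0]]
contact_force: [-0.5, -1.4, 0.4]
gripper_width: 0.704
grasp_force: 0.0
```

Run:
```python
from h import *
s=bot.state();print(s["eef_pos"],s["eef_rot"][:2,:2])
im,c=grab("top","t15")
for o in whites(im,c,0.006,(210,195,400,250),amin=60): print(o)
im,c=grab("wrist","w15")
for o in whites(im,c,0.006,lo=170,amin=300): print(o)
```

```text
[0.4635 0.0655 0.1565] [[ 0.2605  0.9655]
 [ 0.9655 -0.2605]]
(array([271., 247.]), array([396.1, -47. ]), 58.2, 19.4, -89.2)
(array([374., 215.]), array([ 480.6, -383.4]), 179.2, 174.0, 0.9)
(array([216., 358.]), array([377.2, -60.7]), 62.3, 48.3, 55.5)
(array([271., 191.]), array([462. ,  73.1]), 74.9, 25.7, 75.2)
(array([185.,  62.]), array([430.6, 174.5]), 52.8, 25.0, -86.2)
(array([322.,  30.]), array([526.5, 172.4]), 43.8, 17.3, -86.8)
```

Request:
{"op": "jog_arm", "data": {"increments": [{"turn": [0,0,0],"dp": [7,-3,35],"grip": 60},{"turn": [0,0,0],"dp": [7,-3,70],"grip": 60},{"turn": [0,0,0],"dp": [7,-3,105],"grip": 60},{"turn": [0,0,0],"dp": [7,-3,124],"grip": 60},{"turn": [0,0,0],"dp": [7,-3,132],"grip": 60},{"turn": [0,0,0],"dp": [7,-3,132],"grip": 40},{"turn": [0,0,0],"dp": [7,-3,132],"grip": 15},{"turn": [0,0,0],"dp": [7,-3,132],"grip": 15},{"turn": [0,0,0],"dp": [7,-3,132],"grip": 15},{"turn": [0,0,0],"dp": [7,-3,132],"grip": 15},{"turn": [0,0,0],"dp": [7,-3,95],"grip": 15},{"turn": [0,0,0],"dp": [7,-3,55],"grip": 15}]}}

```text
time: 28.88
eef_pos: [0.4604, 0.0714, 0.1003]
eef_rot: [[0.264, 0.964, -0.005], [0.964, -0.264, 0.002], [0.0, -0.005, -1.0]]
contact_force: [2.3, -0.1, 1.0]
gripper_width: 0.266
grasp_force: 58.8
```

Request:
{"op": "jog_arm", "data": {"increments": [{"turn": [0,0,0],"dp": [-20,5,-30],"grip": 15},{"turn": [0,0,0],"dp": [-58,13,-41],"grip": 15},{"turn": [0,0,0],"dp": [-96,22,-41],"grip": 15},{"turn": [0,0,-3],"dp": [-134,31,-41],"grip": 15},{"turn": [0,0,-6],"dp": [-172,40,-41],"grip": 15},{"turn": [0,0,-9],"dp": [-210,49,-41],"grip": 15},{"turn": [0,0,-13],"dp": [-248,58,-41],"grip": 15},{"turn": [0,0,-17],"dp": [-286,66,-41],"grip": 15},{"turn": [0,0,-17],"dp": [-324,75,-41],"grip": 15},{"turn": [0,0,-17],"dp": [-362,84,-41],"grip": 15},{"turn": [0,0,-17],"dp": [-400,93,-41],"grip": 15},{"turn": [0,0,-17],"dp": [-430,100,-41],"grip": 15}]}}

```text
time: 29.88
eef_pos: [0.4439, -0.3739, 0.1426]
eef_rot: [[-0.026, 1.0, 0.001], [1.0, 0.026, -0.003], [-0.003, 0.001, -1.0]]
contact_force: [0.2, -0.8, -0.0]
gripper_width: 0.264
grasp_force: 58.9
```

Request:
{"op": "jog_arm", "data": {"increments": [{"turn": [0,0,0],"dp": [-18,0,0],"grip": 15},{"turn": [0,0,0],"dp": [-26,-1,0],"grip": 15},{"turn": [0,0,0],"dp": [-26,-1,0],"grip": 15},{"turn": [0,0,0],"dp": [-26,-1,0],"grip": 15}]}}

```text
time: 30.22
eef_pos: [0.4449, -0.3946, 0.1421]
eef_rot: [[-0.029, 1.0, 0.0], [1.0, 0.029, 0.001], [0.001, 0.0, -1.0]]
contact_force: [0.6, 0.2, -0.4]
gripper_width: 0.265
grasp_force: 58.9
```

Request:
{"op": "jog_arm", "data": {"increments": [{"turn": [0,0,0],"dp": [-3,-4,35],"grip": 15},{"turn": [0,0,0],"dp": [-3,-4,65],"grip": 15},{"turn": [0,0,0],"dp": [-3,-4,82],"grip": 15},{"turn": [0,0,0],"dp": [-3,-4,91],"grip": 15},{"turn": [0,0,0],"dp": [-3,-4,93],"grip": 15},{"turn": [0,0,0],"dp": [-3,-4,93],"grip": 15},{"turn": [0,0,0],"dp": [-3,-4,93],"grip": 31},{"turn": [0,0,0],"dp": [-3,-4,93],"grip": 31},{"turn": [0,0,0],"dp": [-3,-4,93],"grip": 31},{"turn": [0,0,0],"dp": [-3,-4,55],"grip": 31},{"turn": [0,0,0],"dp": [-3,-4,15],"grip": 31},{"turn": [0,0,0],"dp": [-3,-4,-25],"grip": 31}]}}

```text
time: 31.22
eef_pos: [0.4404, -0.3986, 0.1684]
eef_rot: [[-0.029, 1.0, -0.0], [1.0, 0.029, 0.001], [0.001, -0.0, -1.0]]
contact_force: [1.3, -0.9, 0.2]
gripper_width: 0.359
grasp_force: 0.0
```

Request:
{"op": "jog_arm", "data": {"increments": [{"turn": [0,0,0],"dp": [-25,0,-30],"grip": 0},{"turn": [0,0,0],"dp": [-50,10,-60],"grip": 0},{"turn": [0,0,0],"dp": [-70,20,-80],"grip": 0},{"turn": [0,0,0],"dp": [-70,20,-80],"grip": 0},{"turn": [0,0,0],"dp": [-70,20,-80],"grip": 0}]}}

```text
time: 31.63
eef_pos: [0.4633, -0.4694, 0.2483]
eef_rot: [[-0.027, 1.0, 0.002], [1.0, 0.027, -0.002], [-0.002, 0.002, -1.0]]
contact_force: [0.1, 0.2, -0.8]
gripper_width: -0.001
grasp_force: 0.0
```

Run:
```python
from h import *
s=bot.state();print(s["eef_pos"],s["contact_force"])
im,c=grab("wrist","w16")
# cells' transparent/grey text & edges: canny in drawer region, report min-area rects at stack height
P=[(.42,-.34,.028),(.51,-.34,.028),(.51,-.45,.028),(.42,-.45,.028)]
print(proj(c,P).round())
g=cv2.cvtColor(im,cv2.COLOR_BGR2GRAY);e=cv2.dilate(cv2.Canny(g,30,80),np.ones((2,2)))
for q in cv2.findContours(e,cv2.RETR_LIST,cv2.CHAIN_APPROX_NONE)[0]:
    if cv2.contourArea(q)<600: continue
    W=ray(c,q.reshape(-1,2),.028)[:,:2]*1000
    (cx,cy),(a,b),t=cv2.minAreaRect(W.astype(np.float32))
    if 60<max(a,b)<95 and 18<min(a,b)<35: print(round(cx),round(cy),round(a),round(b),round(t))
```

```text
[ 0.4633 -0.4694  0.2483] [ 0.0536  0.2025 -0.7538]
[[228.  34.]
 [334.  37.]
 [325. 166.]
 [230. 163.]]
443 -391 27 61 2
```

Run:
```python
from h import *
im,c=grab("wrist","w17")
# rectify the plane z=.028 over the drawer, 2 mm cells, for edges of the cells
xs=np.arange(.405,.530,.002); ys=np.arange(-.335,-.462,-.004)
G=np.array([[(x,y,.028) for x in xs] for y in ys]); uv=proj(c,G.reshape(-1,3)).reshape(len(ys),len(xs),2).astype(np.float32)
r=cv2.remap(cv2.cvtColor(im,cv2.COLOR_BGR2GRAY),uv,None,cv2.INTER_LINEAR)
for y,row in zip(ys,r): print(int(y*1000),''.join(" .:-=+*#%@"[::-1][min(9,int(v)//26)] for v in row))
t,ct=grab("top")
for o in whites(t,ct,0.006,(210,195,400,250),amin=60): print(o)
```

```text
-335 ####*##**##*##*#**************+=----:::.........        .-----=
-339 -------------------------------                         :-----=
-343 -------------------------------:                        .-----=
-347 --------------------------------                        .:::---
-351 --------------------------------.                        .-----
-355 --------------------------------- .:-:::::.....          .-----
-359 ---------------------------::::::....::..::::::          .-----
-363 --------------:::-:----:--::::::::=                      .::::-
-367 ------------------=------=::::::::=.    ...              .:----
-371 --------------------------::::::::=-::  ..  .-:.         .-----
-375 ----------------:.....---=--------=--::.....=---         .-----
-379 -----------------.....---=-----------::.....=:-:         .:::::
-383 -----------------.....-----:--:::--=-::.....=:-:.        .-----
-387 ---------------:-.....--:----------=--:.....=:--.         -----
-391 ---------------:-.....-::-------------:.....-::-.         -----
-395 -----------------.....-::----------::-:.....-:::.         :-
[... 537 characters left out ...]
   .         :----
-431 .            .            .        .            .         :----
-435 :                                   .                     :----
-439 :                                                         :----
-443 -                                                         :----
-447 -                                  ......:::::::..::.....::----
-451 =:::::::::-----------------------------------------------------
-455 +--------------------------------==========++==++++++**********
-459 *+*******************************************+++++++=====----:-
(array([271., 247.]), array([396.1, -47. ]), 58.2, 19.4, -89.2)
(array([374., 215.]), array([ 482.3, -383.3]), 176.1, 173.9, 0.8)
```

Both stacks are seated (x≈0.431–0.457 and 0.476–0.502) and no cell is left on the table. Now I close the drawer.

Request:
{"op": "jog_arm", "data": {"increments": [{"turn": [0,0,0],"dp": [25,-35,0],"grip": 0},{"turn": [0,0,0],"dp": [50,-70,0],"grip": 0},{"turn": [0,0,0],"dp": [75,-95,0],"grip": 0},{"turn": [0,0,0],"dp": [87,-108,20],"grip": 0},{"turn": [0,0,0],"dp": [87,-108,55],"grip": 0},{"turn": [0,0,0],"dp": [87,-108,95],"grip": 0},{"turn": [0,0,0],"dp": [87,-108,135],"grip": 0},{"turn": [0,0,0],"dp": [87,-108,170],"grip": 0},{"turn": [0,0,0],"dp": [87,-108,190],"grip": 0},{"turn": [0,0,0],"dp": [87,-108,193],"grip": 0},{"turn": [0,0,0],"dp": [87,-108,193],"grip": 0}]}}

```text
time: 32.7
eef_pos: [0.351, -0.3825, 0.0522]
eef_rot: [[-0.03, 1.0, -0.003], [1.0, 0.03, 0.004], [0.004, -0.002, -1.0]]
contact_force: [-0.8, 0.2, -0.0]
gripper_width: 0.001
grasp_force: 0.0
```

Request:
{"op": "jog_arm", "data": {"increments": [{"turn": [0,0,0],"dp": [0,15,-3],"grip": 0},{"turn": [0,0,0],"dp": [0,25,-3],"grip": 0},{"turn": [0,0,0],"dp": [0,33,-3],"grip": 0},{"turn": [0,0,0],"dp": [0,42,-3],"grip": 0},{"turn": [0,0,0],"dp": [0,52,-3],"grip": 0},{"turn": [0,0,0],"dp": [0,62,-3],"grip": 0},{"turn": [0,0,0],"dp": [0,72,-3],"grip": 0},{"turn": [0,0,0],"dp": [0,82,-3],"grip": 0},{"turn": [0,0,0],"dp": [0,92,-3],"grip": 0},{"turn": [0,0,0],"dp": [0,102,-3],"grip": 0},{"turn": [0,0,0],"dp": [0,112,-3],"grip": 0},{"turn": [0,0,0],"dp": [0,122,-3],"grip": 0}]}}

```text
time: 33.7
eef_pos: [0.4725, -0.3813, 0.0578]
eef_rot: [[-0.028, 1.0, -0.005], [1.0, 0.028, -0.0], [-0.0, -0.005, -1.0]]
contact_force: [-8.0, 1.2, 4.6]
gripper_width: -0.003
grasp_force: 4.0
```

Request:
{"op": "jog_arm", "data": {"increments": [{"turn": [0,0,0],"dp": [0,8,0],"grip": 0},{"turn": [0,0,0],"dp": [0,15,0],"grip": 0},{"turn": [0,0,0],"dp": [0,20,0],"grip": 0},{"turn": [0,0,0],"dp": [0,24,0],"grip": 0},{"turn": [0,0,0],"dp": [0,27,0],"grip": 0},{"turn": [0,0,0],"dp": [0,27,0],"grip": 0}]}}

```text
time: 34.2
eef_pos: [0.5002, -0.3806, 0.0574]
eef_rot: [[-0.028, 1.0, -0.003], [1.0, 0.028, -0.001], [-0.001, -0.003, -1.0]]
contact_force: [-5.5, 0.4, 1.1]
gripper_width: -0.0
grasp_force: 2.5
```

Request:
{"op": "jog_arm", "data": {"increments": [{"turn": [0,0,0],"dp": [0,3,0],"grip": 0},{"turn": [0,0,0],"dp": [0,6,0],"grip": 0},{"turn": [0,0,0],"dp": [0,8,0],"grip": 0},{"turn": [0,0,0],"dp": [0,8,0],"grip": 0},{"turn": [0,0,0],"dp": [0,8,0],"grip": 0}]}}

```text
time: 34.62
eef_pos: [0.5022, -0.3806, 0.0573]
eef_rot: [[-0.026, 1.0, -0.015], [1.0, 0.026, 0.001], [0.001, -0.015, -1.0]]
contact_force: [-20.6, 3.8, 14.8]
gripper_width: 0.003
grasp_force: 10.3
```

Request:
{"op": "jog_arm", "data": {"increments": [{"turn": [0,0,0],"dp": [0,-20,0],"grip": 0},{"turn": [0,0,0],"dp": [0,-50,0],"grip": 0},{"turn": [0,0,0],"dp": [0,-50,-40],"grip": 0},{"turn": [0,0,0],"dp": [0,-50,-80],"grip": 0},{"turn": [0,0,0],"dp": [-15,-20,-110],"grip": 0},{"turn": [0,0,0],"dp": [-30,20,-110],"grip": 0},{"turn": [0,0,0],"dp": [-45,55,-110],"grip": 0},{"turn": [0,0,0],"dp": [-52,70,-110],"grip": 0},{"turn": [0,0,0],"dp": [-52,72,-110],"grip": 0},{"turn": [0,0,0],"dp": [-52,72,-110],"grip": 0}]}}

```text
time: 35.45
eef_pos: [0.5842, -0.4289, 0.167]
eef_rot: [[-0.03, 1.0, 0.002], [1.0, 0.03, 0.001], [0.001, 0.002, -1.0]]
contact_force: [-0.5, 0.9, -0.5]
gripper_width: 0.001
grasp_force: 0.0
```

Run:
```python
from h import *
im,c=grab("top","t18")
xs=np.arange(.40,.70,.005); ys=np.arange(-.27,-.48,-.01)
G=np.array([[(x,y,.06) for x in xs] for y in ys]); uv=proj(c,G.reshape(-1,3)).reshape(len(ys),len(xs),2).astype(np.float32)
h=cv2.cvtColor(im,cv2.COLOR_BGR2HSV);k=np.where(h[...,1]>90,100,h[...,2]).astype(np.uint8)
r=cv2.remap(k,uv,None,cv2.INTER_LINEAR)
for y,row in zip(ys,r): print(int(round(y*1000)),''.join("@%#*+=-:. "[min(9,int(v)//26)] for v in row))
w,cw=grab("wrist","w18"); s=bot.state();print(s["eef_pos"])
xs=np.arange(.49,.64,.0025); ys=np.arange(-.27,-.42,-.005)
G=np.array([[(x,y,.103) for x in xs] for y in ys]); uv=proj(cw,G.reshape(-1,3)).reshape(len(ys),len(xs),2).astype(np.float32)
r=cv2.remap(cv2.cvtColor(w,cv2.COLOR_BGR2GRAY),uv,None,cv2.INTER_LINEAR)
for y,row in zip(ys,r): print(int(round(y*1000)),''.join("@%#*+=-:. "[min(9,int(v)//26)] for v in row))
```

```text
-270 ************************************************************
-280 **********************+++****===============---:::-:===*****
-290 ********************+-.=-....=: ..    ...=+           .*****
-300 ********************+- --  . =+..=++++-  :+.           =****
-310 ********************+= --.   =+:+******= .+.           -****
-320 ********************+= --.   =+-+******= .+.           -****
-330 ********************+=....   =+:.=+**+-  .+-           -****
-340 ********************+= ...   =+:   .. .  .+:           -****
-350 ********************+-  ..   =+:.    .....+:           :****
-360 ********************+=  .  . -+-..........=:           :****
-370 ********************+=...    -+-..........=-.          :****
-380 ********************++: ...  -+-..=******-=+.          :****
-390 ********************+=:....  :+=..:=+++==:-+. .        .****
-400 *********************=. .    .+=..........-+.  ......  .****
-410 *********************=: .     .:   .          .:...... .****
-420 *********************+-                          .....  ****
-430 *********************+-                
[... 1621 characters left out ...]
==============+%*==---........
-370 ---------------==+*=====*#%===#@@@@@@@@@@@#==+%%*=--#********
-375 ---------------==+*=====*#%+==@@@@@@@@@@@@@===%%#----........
-380 ---------------===*===-=+%%+==+@%%##***+++====%%#---#********
-385 ---------------===#======%%*==================@%%---:........
-390 ---------------:..*======%%#==================@%%...+********
-395 =--------------:..*:....-%%%===+++=====:..:...#%%............
-400 ---------------:..*-.....%#....:.====-:.............=********
-405 ----------------..*=.........................................
-410 ----------------..*+.................................********
-415 ----------------..*+.........................................
```

The drawer front stays in, so it is latched, and the fin is at about (0.581,−0.374). I'll slide the catch back.

Request:
{"op": "jog_arm", "data": {"increments": [{"turn": [0,0,0],"dp": [10,0,25],"grip": 0},{"turn": [0,0,0],"dp": [15,0,48],"grip": 0},{"turn": [0,0,0],"dp": [20,0,55],"grip": 0},{"turn": [0,0,0],"dp": [27,0,55],"grip": 0},{"turn": [0,0,0],"dp": [35,0,55],"grip": 0},{"turn": [0,0,0],"dp": [44,0,55],"grip": 0},{"turn": [0,0,0],"dp": [53,0,55],"grip": 0},{"turn": [0,0,0],"dp": [62,0,55],"grip": 0},{"turn": [0,0,0],"dp": [71,0,55],"grip": 0},{"turn": [0,0,0],"dp": [80,0,55],"grip": 0},{"turn": [0,0,0],"dp": [88,0,55],"grip": 0},{"turn": [0,0,0],"dp": [94,0,55],"grip": 0}]}}

```text
time: 36.55
eef_pos: [0.5803, -0.3346, 0.1122]
eef_rot: [[-0.03, 1.0, 0.001], [1.0, 0.03, -0.0], [-0.0, 0.001, -1.0]]
contact_force: [1.0, -2.5, 1.0]
gripper_width: 0.002
grasp_force: 0.8
```

Request:
{"op": "jog_arm", "data": {"increments": [{"turn": [0,0,0],"dp": [2,0,0],"grip": 0},{"turn": [0,0,0],"dp": [4,0,0],"grip": 0},{"turn": [0,0,0],"dp": [6,0,0],"grip": 0},{"turn": [0,0,0],"dp": [8,0,0],"grip": 0},{"turn": [0,0,0],"dp": [8,0,0],"grip": 0}]}}

```text
time: 36.97
eef_pos: [0.58, -0.3315, 0.112]
eef_rot: [[-0.026, 1.0, 0.002], [1.0, 0.026, -0.005], [-0.005, 0.002, -1.0]]
contact_force: [2.6, -6.7, -1.4]
gripper_width: -0.001
grasp_force: 3.4
```

Request:
{"op": "jog_arm", "data": {"increments": [{"turn": [0,0,0],"dp": [3,0,0],"grip": 0},{"turn": [0,0,0],"dp": [5,0,0],"grip": 0},{"turn": [0,0,0],"dp": [5,0,0],"grip": 0},{"turn": [0,0,0],"dp": [5,0,0],"grip": 0}]}}

```text
time: 37.3
eef_pos: [0.5799, -0.3312, 0.1121]
eef_rot: [[-0.023, 1.0, 0.005], [1.0, 0.023, -0.01], [-0.01, 0.004, -1.0]]
contact_force: [5.4, -13.7, -4.7]
gripper_width: -0.002
grasp_force: 7.1
```

Request:
{"op": "jog_arm", "data": {"increments": [{"turn": [0,0,0],"dp": [-12,0,0],"grip": 0},{"turn": [0,0,0],"dp": [-20,0,-25],"grip": 0},{"turn": [0,0,0],"dp": [-40,0,-60],"grip": 0},{"turn": [0,0,0],"dp": [-70,0,-90],"grip": 0},{"turn": [0,0,0],"dp": [-90,0,-120],"grip": 0},{"turn": [0,0,0],"dp": [-90,0,-130],"grip": 0},{"turn": [0,0,0],"dp": [-90,0,-130],"grip": 0}]}}

```text
time: 37.88
eef_pos: [0.583, -0.4146, 0.2449]
eef_rot: [[-0.026, 1.0, 0.004], [1.0, 0.026, -0.001], [-0.001, 0.004, -1.0]]
contact_force: [0.5, 1.2, 0.0]
gripper_width: -0.0
grasp_force: 0.0
```

Run:
```python
from h import *
w,cw=grab("wrist","w19"); s=bot.state();print(s["eef_pos"])
xs=np.arange(.49,.64,.0025); ys=np.arange(-.275,-.40,-.004)
G=np.array([[(x,y,.103) for x in xs] for y in ys]); uv=proj(cw,G.reshape(-1,3)).reshape(len(ys),len(xs),2).astype(np.float32)
r=cv2.remap(cv2.cvtColor(w,cv2.COLOR_BGR2GRAY),uv,None,cv2.INTER_LINEAR)
for y,row in zip(ys,r): print(int(round(y*1000)),''.join("@%#*+=-:. "[min(9,int(v)//26)] for v in row))
a=cv2.imread("pics/top0.png");t,ct=grab("top","t19")
d=(cv2.absdiff(a,t).max(2)>60).astype(np.uint8)[190:270,150:450]
n,_,st,_=cv2.connectedComponentsWithStats(d); print([(x+150,y+190,w_,h_,A) for x,y,w_,h_,A in st[1:] if A>12])
a=cv2.imread("pics/scene0.png");t,ct=grab("scene","s19")
d=(cv2.absdiff(a,t).max(2)>60).astype(np.uint8)
n,_,st,_=cv2.connectedComponentsWithStats(d); print([tuple(map(int,v)) for v in st[1:] if v[4]>12])
```

```text
[ 0.5827 -0.4125  0.2424]
-275 @@@@@@@@@@@@@@@@@@@@@@@@@@@@@@@@@@@@@@@@@@@@@@@@@@@@@@@@@@@@@
-279 @@@@@@@%%##**+++++++++++++++++++++++++=----------------------
-283 ++++++++++++++++++++++++++++++++++++++----=------------------
-287 -++++++++++++++++++++++++++++++++++++++++-++---++++++++++++++
-291 ---++++++++++++++++++++##++++++++++++++++++++#*#====---::::..
-295 ------=++++++++++======%%#=========-----.....%**.............
-299 ---------=+++--*+=-----%%%==----=----==:.....%**.............
-303 ------------=--**=-----%%%=-------------:....%*#.............
-307 ------------=--**=-----%#%=--------------....%*#.............
-311 ---------------+*=-----%#%=--#@@@@@@@@@@@%...%**.............
-315 ------------=.:+*=-----%#%=--%@@@@@@%%%@%@...#**.............
-319 -------------..+*=-----##%=--+@@@@@@@@@@@*...*#*.............
-323 ------------=..-*=-----##%=======----------..+#*.............
-327 -------------..:*=-----*#%+===========-----..+#*:............
-331 -------=-----:..*=-----*#%+-----------------.=#*=---.........
-335 -------------=-=*+-----*#%+====--------------+#*+---.........
-3
[... 1503 characters left out ...]
 np.int32(195)), (np.int32(248), np.int32(222), np.int32(25), np.int32(13), np.int32(196)), (np.int32(423), np.int32(227), np.int32(19), np.int32(10), np.int32(91))]
[(416, 10, 11, 8, 33), (430, 14, 73, 100, 2835), (376, 36, 14, 8, 63), (336, 56, 61, 94, 1877), (479, 121, 19, 4, 53), (468, 164, 9, 10, 23), (318, 185, 14, 7, 37), (398, 188, 9, 11, 58), (332, 194, 8, 3, 14), (324, 196, 8, 3, 16), (300, 210, 30, 36, 505), (353, 210, 5, 9, 26), (335, 213, 5, 8, 13), (385, 212, 13, 5, 31), (383, 217, 9, 9, 30), (286, 225, 18, 11, 88), (385, 226, 4, 9, 17), (394, 227, 7, 23, 60), (237, 235, 46, 13, 217), (332, 234, 3, 9, 18), (386, 288, 19, 24, 204), (308, 320, 19, 20, 83), (330, 341, 16, 10, 46)]
```

```bash
python3 -c "
from station import *
print(sign_off())"
```

```text
the job is handed in; nothing more can be done
None
```

The job is handed in at about 38 s: the breaker was tripped and its lever lifted back up, all four flow cells are in the drawer (two stacks of two), the drawer stayed in after the push, the catch is back over the button, and no bystander was knowingly touched.

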